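# Tip out the control bloods and load them on the mixer

## Robot

A 6-joint arm with a two-finger parallel gripper is mounted at the origin on the work surface. World frame = base frame: x ahead of the robot, y to its left, z up, the work surface at z = 0. Lengths are in mm, angles in degrees, forces in N, time in s.
With the tool pointing down it reaches from about 275 to 1000 mm from the base axis. Payload 8.4 kg.
Tool frame: the origin (TCP) lies on the mounting face of the last link; the fingertips stand 173 mm ahead of it and the grasp point (between the pads) lies 155 mm ahead of it; x points along the fingers, y is the direction in which the jaws open and shut, and the axes are right-handed (so a half turn about x gives the same grasp; the last joint's range is limited). The gripper opens to 85 mm and grips with 20 to 120 N. Pads are 22 mm wide; open, the fingers measure 114 mm over their backs; the gripper's body (76 mm by 85 mm) begins 54 mm behind the grasp point. The pads swing forward as they close: fully open they stand 13 mm farther back than shut.
Start: joints at [-76.226, 20.225, 93.587, -0, 66.188, -0.138], TCP at [150.262, -606.672, 404.681] pointing down, gripper open.
Joint ranges: [-150.9, 150.9], [-52.94, 120.26], [3.33, 152.33], [-74.26, 254.26], [0, 154.13], [-172.89, 172.89]. Speed limits (degrees/s): [127.2, 127.2, 159.86, 180, 180, 180].

## Interface

Orientations are given as [roll, pitch, yaw] about the fixed x, y, z axes, in that order (R = Rz(yaw) Ry(pitch) Rx(roll)).
In Python, from workcell import get_state, capture, close_job, regions_of, pinpoint gives the robot as it stands. The module is installed in compiled form; this text tells all that it offers.
- The arm moves only by the tool drive_tool, never from a script. Its argument "steps" is a list of rows, each a list of 5 numbers: the closure, from -1 (fully open) to 1 (shut), then the shift along the world's x, y, z in m, then the turn about the world's z in degrees. In form: [[gripper, dx, dy, dz, twist], ...]. A call has 1 to 5 rows; each row is the pose to reach, as a shift and turn from the pose commanded when the call began; what a row does not reach only later rows make up. A row lasts 1/8 s, in which the tool goes at most 62.5 mm and 10.7 degrees, less where a joint would pass 70% of its speed; a pose out of reach is approached as far as the arm can. A call with a gripper value outside its range is refused whole. The fingers move at their own pace and stop on an object; the grip force is fixed at half the most. Time passes only in rows, so rows that repeat a pose let the fingers close. It gives the time, the measured TCP pose, the force and the opening at its end, in the units of the state.
- get_state(): the state, without advancing time (a new reading comes with each control period).
- capture(name): name is "side" or "top"; returns a dict with "image" (420x560x3 uint8, blue, green, red), "range_z" (420x560 float32, mm along the optical axis (not along the pixel's ray), 0 where there is no reading), "fx", "fy", "cx", "cy" (pixels), "R" (3x3) and "t" (3): a world point X has camera coordinates R X + t. Camera axes: x right, y down, z forward; pixel columns grow to the right and rows downward; lengths in mm; the calibration is good to about 2 mm. A picture is of the moment at which its call begins.
- close_job(): hands the job in, once; it reports no verdict.
Trained networks look in a picture, given as the dict that the camera call returned (one of the last four; its "shot" number tells which), for a name from the list of things; names that differ only in an ending like _2 or _b are one class to them, and where a whole thing is asked for, a point or a joint stands for the part that bears it (a point fixed in the world has none). Each returns a list of dicts, best first, with "confidence" (0 to 1); they miss things now and then, are a little off and sometimes report something else, mostly with a low value. They report only what shows in the picture. A call takes as long as a camera call.
- regions_of(picture, target): "pixels" (420x560 bool, what is visible of it).
- pinpoint(picture, target): "point" ([x, y, z] in mm, in world coordinates, good to about 4 mm: a listed point, or the origin of a listed thing).
The state is a dict: "time": time; "q": joint angles; "joint_vel": joint speeds; "tau": joint torques, N m; "eef_pos": TCP position; "ee_rot": TCP orientation; "wrist_force": force on the tool from outside, world axes, zero at the start; "wrist_torque": the same for the moment, N m; "finger_gap": finger opening in mm.
Only numpy, scipy, OpenCV 4.12 (cv2) and the standard library are available. Lean on these libraries where they do the work, as an engineer would, in place of code of your own. Each camera call takes 0.05 s, during which the arm holds its last target.

## Task

Get the control-blood vials ready for mixing: lift the yellow moulded carrier up out of its grey well and stand it flat in the middle of the blue-topped mixer platform, and pull the white tilt-out bin forward right to its stop so that every vial in it slides out. Put all the vials into the carrier, and swing the bin fully shut again. Leave the other things on the bench where they are.

Things in the scene. Friction and masses are not known exactly. Their poses are not given: they have to be found in the camera images.
- hopper: Fixed beige bin housing with catch tray (mm). Origin on the table straight below the pivot axis, which lies along own y at z 150; +x points away from the robot, +y towards the handle side. Housing x -80 to 75, y +-125; clear roof at z 279 from x -30 back, side walls from x -30 back. In front a slick slope falls from z 75 at x -83 to z 30 at x -180; cheeks 80 high
- catch_tray (a point): Middle of the flat catch-tray floor, on its surface, 30 above the table. The floor runs 180 to 290 in front of the hopper origin, y +-125, with a rim 8 high and 5 thick along its front and sides; tipped-out vials slide down the slope and come to rest here
- bin (a joint): Angle of the white tilt-out bin: 0 shut, 1.5 rad at its forward stop (mouth pointing down at the catch tray); it may start slightly ajar. The stiff hinge (0.45 N m) keeps the bin where it is left; moving the handle takes 2 to 8 N. The bin is 224 wide and 112 high; shut, its front lip juts 78 in front of the pivot axis at z 242
- bin_handle (a point): Grip point of the handle: round black rod 12 thick, 95 long, orange end, sticking out along hopper +y from the upper corner of the bin; 56 from the bin side, 39 from the orange end, 120 from the pivot axis. Bin shut: 77 in front of and 92 above the axis; at the stop: 97 in front, 70 below. The rod can turn between the fingers. The point turns with the bin (y along the rod)
- bin_hinge (a point): Point on the pivot axis (hopper's y axis) abreast of the handle's grip point; the handle goes round it in an arc of radius 120, up and over towards the robot and down
- carrier: Yellow moulded carrier, a flat square tray 150 x 150, floor 4 thick, rim 12 high and 4 thick, mass 0.2 kg, with an upright grip bar in its middle: 14 wide along own x, 32 along own y, top 48 above the underside. Origin: centre of the underside, z up. Starts recessed in the well
- well: Fixed grey block 186 x 186 x 20 with a square cavity 155 x 155, floor 6 above the table, that fits the carrier with 2.5 mm on each side. Origin: centre of the underside
- mixer: Fixed white mixer with a blue-topped platform 190 x 190, top 36 above the table. Origin: centre of the underside. Mixer and well may be on either side of the hopper
- mixer_top (a point): Centre of the mixer's platform, on its surface
- vial0: Control-blood vial: dark red square body 22 x 22 x 36 with a white label and a round lavender cap (diameter 20, length 14), 50 long in all, about 35 g. Origin: centre of the vial; own x along its length, cap at +x. Starts lying in the shut bin (bin floor 4 above the pivot). Some of the four are absent
- vial1: Control-blood vial: dark red square body 22 x 22 x 36 with a white label and a round lavender cap (diameter 20, length 14), 50 long in all, about 35 g. Origin: centre of the vial; own x along its length, cap at +x. Starts lying in the shut bin (bin floor 4 above the pivot). Some of the four are absent
- vial2: Control-blood vial: dark red square body 22 x 22 x 36 with a white label and a round lavender cap (diameter 20, length 14), 50 long in all, about 35 g. Origin: centre of the vial; own x along its length, cap at +x. Starts lying in the shut bin (bin floor 4 above the pivot). Some of the four are absent
- vial3: Control-blood vial: dark red square body 22 x 22 x 36 with a white label and a round lavender cap (diameter 20, length 14), 50 long in all, about 35 g. Origin: centre of the vial; own x along its length, cap at +x. Starts lying in the shut bin (bin floor 4 above the pivot). Some of the four are absent
- reagent: Bystander: bottle with blue cap, 60 diameter, 130 high; origin at the centre of its foot
- tipbox: Bystander: blue box with clear lid 120 x 85 x 57; origin at the centre of its underside
- strayrack: Bystander: white block 50 x 70 x 52 with lavender caps on top; origin at the centre of its underside
- marker: Bystander: black and red marker, 120 x 14 x 14; origin at the centre of its underside
- tape: Bystander: green roll of tape, 70 diameter, 24 high; origin at the centre of its underside
- case: Bystander: red and white thermometer case 110 x 26 x 14; origin at the centre of its underside

How it is judged:
By the outcome, as a careful person would: the job done as asked, in the order asked, and still so for the second after the job is handed in, with the robot touching nothing.
Of vial0, vial1, vial2, vial3 only 2 to 4 are there at a start; the rules pass over those that are not, and their reading is None.
At some moment in a run one of vial0, vial1, vial2, vial3 may be knocked a few centimetres aside while the robot is not near it.
Once in a run the grip may slacken for a moment while it holds something.
It also fails if it takes over 210 s, if anything falls off the work surface, if the arm or the gripper's body presses on something with over 40 N, if the wrist force passes 120 N, or if a joint passes its speed limit or range.

## Working session

There is one attempt and no reset: what is moved stays moved. The work goes in short steps, Python scripts to look and compute and a tool call to move; the robot and the scene stay as the last step left them, time stands still between calls to the robot, and variables do not carry over. Pictures are saved under pics/ and viewed, and the job is handed in when it is done.

Besides the shell and the picture viewer there is one more tool, called after "Emit:" as name([rows], argument=value, ...), one row to a line, values as JSON. drive_tool: Moves the arm, as the interface text tells. Its arguments: {"type":"object","properties":{"steps":{"type":"array","items":{"type":"array","items":{"type":"number"}}}},"required":["steps"]}

```bash
mkdir -p pics; cat > h.py <<'E'
import numpy as np, cv2
from workcell import get_state, capture, close_job, regions_of, pinpoint
def save(p,n): cv2.imwrite(f'pics/{n}.png',p['image'])
def world(p):
    z=p['range_z'].astype(float); v,u=np.mgrid[0:420,0:560]
    c=np.stack([(u-p['cx'])/p['fx']*z,(v-p['cy'])/p['fy']*z,z],-1)
    w=(c-np.array(p['t']))@np.array(p['R']); w[z<=0]=np.nan
    return w
def proj(p,X):
    c=np.array(p['R'])@np.array(X,float)+np.array(p['t']); return (c[0]/c[2]*p['fx']+p['cx'],c[1]/c[2]*p['fy']+p['cy'])
E
python3 - <<'E'
from h import *
for c in ['top','side']:
    p=capture(c); save(p,c+'0')
    for t in ['hopper','catch_tray','bin_handle','bin_hinge','carrier','well','mixer','mixer_top','vial0','reagent','tipbox','strayrack','marker','tape','case']:
        r=pinpoint(p,t); print(c,t,[(np.round(x['point']).tolist(),round(x['confidence'],2)) for x in r[:5]])
s=get_state();print(s)
E
```

```text
top hopper [([723.0, -17.0, -0.0], 0.55)]
top catch_tray [([486.0, -23.0, 30.0], 0.64)]
top bin_handle [([633.0, 156.0, 236.0], 0.79)]
top bin_hinge [([717.0, 154.0, 148.0], 0.79)]
top carrier [([519.0, -325.0, 5.0], 0.56)]
top well []
top mixer [([475.0, 319.0, 1.0], 0.87)]
top mixer_top [([477.0, 308.0, 36.0], 0.68)]
top vial0 [([477.0, 310.0, 36.0], 0.65), ([367.0, -85.0, -2.0], 0.41)]
top reagent [([670.0, 372.0, -2.0], 0.69)]
top tipbox [([716.0, -394.0, 2.0], 0.6)]
top strayrack [([750.0, -232.0, 4.0], 0.66)]
top marker [([362.0, -85.0, -0.0], 0.56), ([722.0, -17.0, 0.0], 0.29)]
top tape [([746.0, 266.0, 1.0], 0.57)]
top case [([368.0, 102.0, 3.0], 0.68), ([478.0, 315.0, 3.0], 0.19)]
side hopper [([726.0, -20.0, 1.0], 0.71)]
side catch_tray [([491.0, -23.0, 30.0], 0.57)]
side bin_handle [([475.0, 310.0, -4.0], 0.73), ([636.0, 144.0, 239.0], 0.61)]
side bin_hinge [([717.0, 150.0, 154.0], 0.95), ([518.0, -328.0, 6.0], 0.57)]
side carrier [([514.0, -328.0, 7.0], 0.95)]
side well [([745.0, 10.0, 166.0], 0.75)]
side mixer [([476.0, 310.0, 1.0], 0.63)]
side mixer_top [([724.0, -17.0,
[... 330 characters left out ...]
5)]
side case [([364.0, 100.0, 2.0], 0.64)]
{'time': 1.6, 'q': array([-7.62265977e+01,  2.02249785e+01,  9.35864623e+01, -6.23829701e-04,
        6.61881335e+01, -1.35662411e-01]), 'joint_vel': array([ 0.06563608, -0.02266083,  0.05214929, -0.03638259, -0.08695782,
       -0.02390027]), 'tau': array([ 1.83617136e-03, -6.05157495e+01, -3.42422676e+01,  1.51654808e-04,
        1.35472270e-03, -1.29279320e-05]), 'eef_pos': array([ 150.2578678 , -606.67543984,  404.68914667]), 'ee_rot': array([  36.58365635,   89.99928799, -129.50702705]), 'wrist_force': array([ 0.90554107, -1.01009376,  0.73094543]), 'wrist_torque': array([-0.03425366,  0.04081591,  0.06178117]), 'finger_gap': 85.3166472500935}
```

View pics/top0.png

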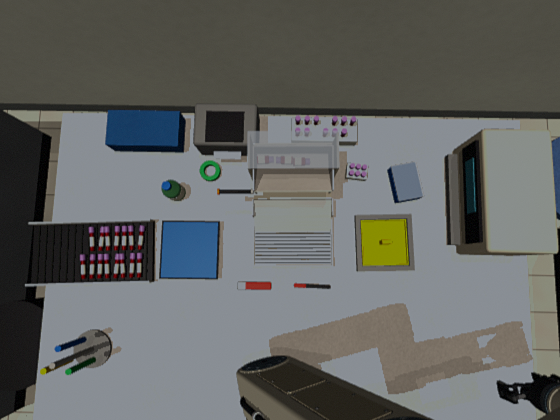

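View pics/side0.png

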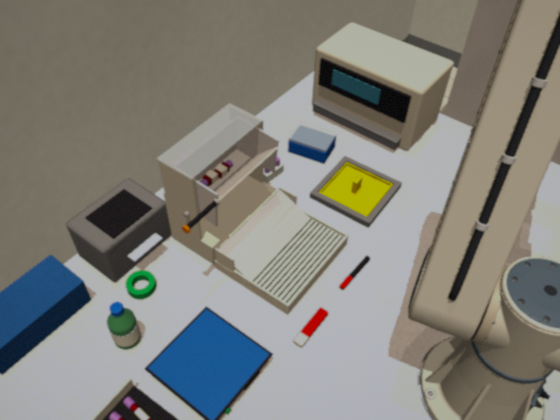

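The top view shows the carrier in its well at (384,243), the mixer at (189,249), the hopper at (293,180) and the handle rod at (235,191). The side view shows vials inside the bin near (215,172). Next I'll measure yaws and edges.

```bash
cat >> h.py <<'E'
def rect(pts):
    return cv2.minAreaRect(np.ascontiguousarray(pts[:,:2],dtype=np.float32))
def toolaxes(s=None):
    s=s or get_state(); from scipy.spatial.transform import Rotation as R
    return R.from_euler('xyz',s['ee_rot'],degrees=True).as_matrix()
E
python3 - <<'E'
from h import *
p=capture('top'); w=world(p)
hsv=cv2.cvtColor(p['image'],cv2.COLOR_BGR2HSV)
print(p['fx'],p['cx'],p['cy'],np.round(p['R'],3).tolist(),p['t'])
def show(n,m,zr):
    m=m.astype(bool)&(w[...,2]>zr[0])&(w[...,2]<zr[1])
    k=cv2.connectedComponentsWithStats(m.astype(np.uint8)); i=1+np.argmax(k[2][1:,4]); m=k[1]==i
    q=w[m]; print(n,len(q),rect(q),'med z',np.median(q[:,2]))
    return m
yel=cv2.inRange(hsv,(22,120,80),(38,255,255))
show('yellow low',yel,(-5,30)); show('yellow bar',yel,(33,70))
blue=cv2.inRange(hsv,(95,120,80),(118,255,255))
bm=blue.copy(); bm[:,:155]=0; bm[:, 230:]=0; bm[:215]=0
show('blue',bm,(25,50))
for t in ['hopper','bin','bin_handle','catch_tray','well','mixer','carrier']:
    for r in regions_of(p,t)[:2]:
        m=r['pixels']; q=w[m&np.isfinite(w[...,2])]; print(t,round(r['confidence'],2),m.sum(),np.argwhere(m).min(0),np.argwhere(m).max(0),rect(q) if len(q) else '')
print(np.round(toolaxes(),3))
g=cv2.resize(p['image'][110:290,150:450],None,fx=2.6,fy=2.6,interpolation=cv2.INTER_CUBIC); cv2.imwrite('pics/top1.png',g)
p=capture('side'); save(p,'s1'); w=world(p)
g=cv2.resize(p['image'][90:320,140:420],None,fx=2.6,fy=2.6,interpolation=cv2.INTER_CUBIC); cv2.imwrite('pics/side1.png',g)
for r in regions_of(p,'vial0'):
    m=r['pixels']; print('vial',r['confidence'],m.sum(),np.argwhere(m).mean(0),np.nanmean(w[m],0))
for r in regions_of(p,'bin_handle')[:2]:
    m=r['pixels']; q=w[m]; print('h',r['confidence'],m.sum(),np.nanmin(q,0),np.nanmax(q,0),np.nanmean(q,0))
print(get_state()['time'])
E
```

```text
397.2460466332918 282.504997710551 213.80228362288858 [[0.022, -1.0, -0.013], [-0.992, -0.02, -0.126], [0.126, 0.016, -0.992]] [-8.17040371e-01  5.97400522e+02  1.26594998e+03]
yellow low 2059 ((513.282958984375, -325.7535095214844), (151.69435119628906, 155.15101623535156), 2.095691204071045) med z 10.46339804821453
yellow bar 50 ((514.227294921875, -323.0661315917969), (13.00490665435791, 31.30022430419922), 1.8514573574066162) med z 54.27117053984159
blue 3080 ((474.987548828125, 313.9577941894531), (179.53717041015625, 182.35218811035156), 1.2244740724563599) med z 35.68566241867635
hopper 0.76 11646 [129 217] [266 338] ((654.3751220703125, 27.33990478515625), (454.9036560058594, 400.5445556640625), 1.2670670747756958)
hopper 0.56 2212 [167 217] [194 334] ((678.2299194335938, 32.72343444824219), (92.35906982421875, 391.0671691894531), 2.7349231243133545)
bin 0.65 2046 [168 217] [193 333] ((678.122314453125, 48.41212463378906), (90.83955383300781, 356.90374755859375), 2.5655863285064697)
bin_handle 0.89 2095 [168 217] [194 333] ((678.2974853515625, 33.31770324707031), (92.34438323
[... 346 characters left out ...]
 [129 217] [266 339] ((656.5814208984375, 28.185760498046875), (457.3857727050781, 398.3248291015625), 0.11244284361600876)
mixer 0.67 3402 [220 159] [278 219] ((476.15472412109375, 313.814208984375), (190.5230255126953, 191.1099090576172), 0.4006928503513336)
carrier 0.66 2088 [219 360] [264 408] ((515.0578002929688, -325.0555725097656), (148.71072387695312, 154.10240173339844), 1.666907548904419)
[[-0.     0.24  -0.971]
 [-0.    -0.971 -0.24 ]
 [-1.    -0.     0.   ]]
vial 0.69 210 [177.55238095 208.36666667] [743.61740638  11.69586384 173.57922427]
h 0.77 3057 [ 624.17541457 -134.03669541   65.84011234] [774.8329524  198.24182059 262.37037039] [691.69657529 -25.65454107 199.38270127]
2.15
```

View pics/top1.png

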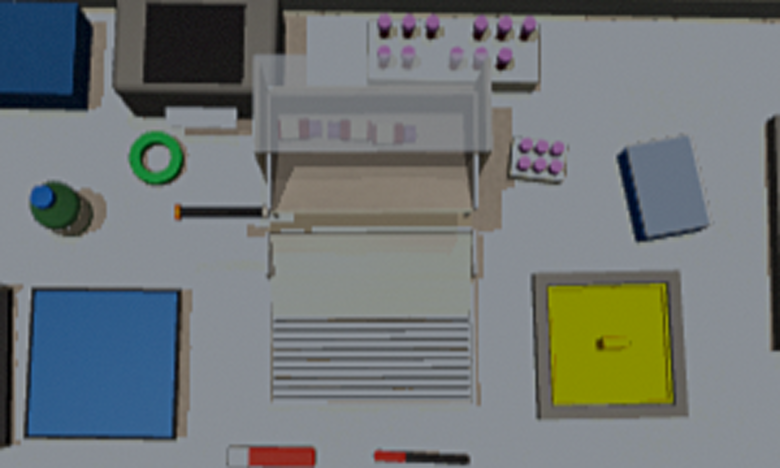

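View pics/side1.png

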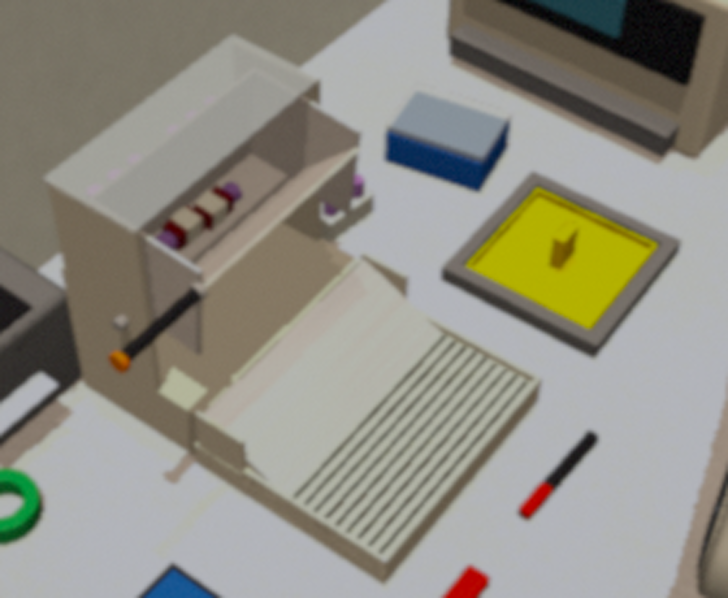

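Emit:
drive_tool([
  [-1,0.045,0.035,-0.01,9.7],
  [-1,0.09,0.07,-0.03,19.4],
  [-1,0.135,0.105,-0.05,29.1],
  [-1,0.18,0.14,-0.06,38.8],
  [-1,0.225,0.175,-0.07,48.5],
])

```text
time: 2.78
eef_pos: [376.6, -430.4, 334.4]
ee_rot: [67.9, 90.0, -49.4]
wrist_force: [1.2, -0.3, -0.1]
finger_gap: 85.5
```

Emit:
drive_tool([
  [-1,0.045,0.035,-0.01,9.7],
  [-1,0.09,0.07,-0.02,19.4],
  [-1,0.139,0.107,-0.035,29.3],
  [-1,0.139,0.107,-0.035,29.3],
  [-1,0.139,0.107,-0.035,29.3],
])

```text
time: 3.4
eef_pos: [514.2, -324.6, 299.6]
ee_rot: [-86.0, 90.0, -174.3]
wrist_force: [-0.2, 0.1, -0.2]
finger_gap: 85.0
```

Emit:
drive_tool([
  [-1,0,0,-0.05,0],
  [-1,0,0,-0.085,0],
  [-1,0,0,-0.103,0],
  [-1,0,0,-0.103,0],
  [-1,0,0,-0.103,0],
])

```text
time: 4.03
eef_pos: [514.6, -325.4, 198.1]
ee_rot: [54.9, 89.9, -33.4]
wrist_force: [0.2, -0.3, 0.0]
finger_gap: 85.4
```

Emit:
drive_tool([
  [1,0,0,0,0],
  [1,0,0,0,0],
  [1,0,0,0,0],
  [1,0,0,0,0],
  [1,0,0,0,0],
])

```text
time: 4.65
eef_pos: [514.4, -324.7, 197.0]
ee_rot: [59.4, 90.0, -28.9]
wrist_force: [-0.6, 0.4, 3.8]
finger_gap: 13.1
```

Emit:
drive_tool([
  [1,0,0,0.008,0],
  [1,0,0,0.016,0],
  [1,0,0,0.025,0],
  [1,0,0,0.035,0],
  [1,0,0,0.035,0],
])

```text
time: 5.28
eef_pos: [514.6, -324.9, 232.9]
ee_rot: [55.9, 89.9, -32.3]
wrist_force: [-0.1, -0.1, -1.9]
finger_gap: 12.9
```

Emit:
drive_tool([
  [1,0,0,0.04,0],
  [1,0,0.02,0.08,0],
  [1,-0.003,0.06,0.095,0],
  [1,-0.006,0.11,0.095,0],
  [1,-0.009,0.16,0.095,0],
])

```text
time: 5.9
eef_pos: [504.9, -163.4, 326.9]
ee_rot: [81.2, 90.0, -7.2]
wrist_force: [1.0, 0.7, -1.4]
finger_gap: 13.5
```

Emit:
drive_tool([
  [1,-0.003,0.05,0,0],
  [1,-0.006,0.1,0,0],
  [1,-0.009,0.15,0,0],
  [1,-0.012,0.2,0,0],
  [1,-0.015,0.25,0,0],
])

```text
time: 6.52
eef_pos: [489.9, 86.9, 326.7]
ee_rot: [81.2, 90.0, -7.1]
wrist_force: [1.1, 0.5, -2.1]
finger_gap: 13.0
```

Emit:
drive_tool([
  [1,-0.003,0.05,0,-0.3],
  [1,-0.006,0.1,0,-0.6],
  [1,-0.009,0.15,0,-0.7],
  [1,-0.012,0.19,0,-0.7],
  [1,-0.015,0.2288,0,-0.7],
])

```text
time: 7.15
eef_pos: [474.8, 315.6, 326.5]
ee_rot: [-45.6, 90.0, -134.5]
wrist_force: [0.7, -1.0, -2.3]
finger_gap: 12.9
```

Emit:
drive_tool([
  [1,0,0,0,0],
  [1,0,0,0,0],
])

```text
time: 7.4
eef_pos: [475.0, 313.7, 326.3]
ee_rot: [-41.8, 89.9, -130.7]
wrist_force: [0.8, 0.1, -2.3]
finger_gap: 13.1
```

```bash
python3 - <<'E'
from h import *
for c in ['top','side']:
    p=capture(c); save(p,c+'2'); w=world(p)
    hsv=cv2.cvtColor(p['image'],cv2.COLOR_BGR2HSV)
    m=cv2.inRange(hsv,(22,120,60),(38,255,255))>0
    q=w[m&(w[...,2]>30)]; print(c,len(q),rect(q),np.percentile(q[:,2],[1,20,50,80,99]))
s=get_state(); print(s['eef_pos'],s['wrist_force'],s['finger_gap'],np.round(toolaxes(s),3).tolist())
E
```

```text
top 1314 ((359.73638916015625, 465.42950439453125), (197.53201293945312, 578.8349609375), 32.76791000366211) [133.9414614  137.31854013 139.58849225 143.21657367 467.41497184]
side 4288 ((475.0916442871094, 315.7764892578125), (150.06991577148438, 151.0830078125), 1.492772102355957) [134.43579925 137.27614076 139.04615131 141.82302233 187.27412653]
[475.22814591 313.15892699 326.49019458] [-0.58549271  0.25898011 -2.03884878] 12.648524579691683 [[-0.001, 1.0, 0.017], [-0.001, 0.017, -1.0], [-1.0, -0.001, 0.001]]
```

View pics/side2.png

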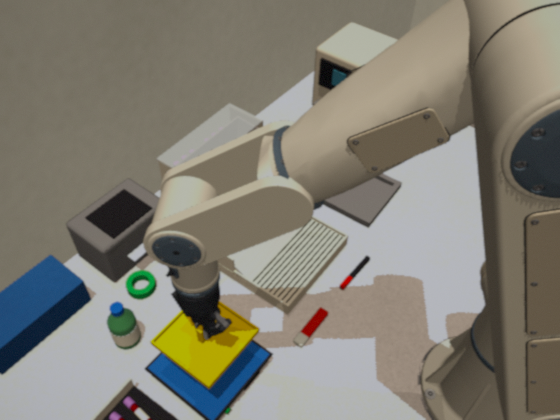

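View pics/top2.png

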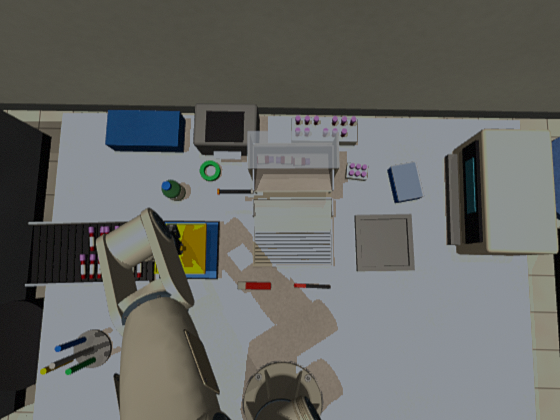

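Emit:
drive_tool([
  [1,0,0,-0.04,0],
  [1,0,0,-0.075,0],
  [1,0,0,-0.092,0],
  [1,0,0,-0.098,0],
  [1,0,0,-0.099,0],
])

```text
time: 8.12
eef_pos: [475.7, 314.1, 228.2]
ee_rot: [123.4, 90.0, 34.4]
wrist_force: [0.9, -0.1, -2.8]
finger_gap: 13.1
```

Emit:
drive_tool([
  [1,0,0,0,0],
  [1,0,0,0,0],
])

```text
time: 8.38
eef_pos: [475.5, 314.3, 228.5]
ee_rot: [122.1, 89.9, 33.1]
wrist_force: [-0.4, -0.7, -1.8]
finger_gap: 13.2
```

Emit:
drive_tool([
  [1,0,0,-0.002,0],
  [1,0,0,-0.002,0],
  [-1,0,0,-0.001,0],
  [-1,0,0,-0.001,0],
  [-1,0,0,-0.001,0],
])

```text
time: 9.0
eef_pos: [475.3, 314.1, 226.7]
ee_rot: [113.1, 90.0, 24.1]
wrist_force: [-0.5, 0.0, -0.2]
finger_gap: 67.2
```

Emit:
drive_tool([
  [-1,0,0,0.02,0],
  [-1,0,0,0.06,0],
  [-1,0,0,0.11,0],
  [-1,0,-0.01,0.17,0],
  [-1,0,-0.06,0.2,0],
])

```text
time: 9.62
eef_pos: [475.9, 255.2, 430.1]
ee_rot: [120.9, 89.7, 32.0]
wrist_force: [1.4, -0.0, 0.1]
finger_gap: 85.3
```

```bash
python3 - <<'E'
from h import *
for c in ['top','side']:
    p=capture(c); save(p,c+'3'); w=world(p)
    hsv=cv2.cvtColor(p['image'],cv2.COLOR_BGR2HSV)
    m=cv2.inRange(hsv,(22,120,60),(38,255,255))>0
    q=w[m&(w[...,2]>30)&(w[...,2]<100)&(w[...,1]<430)]; print(c,len(q),rect(q),np.percentile(q[:,2],[1,20,50,80,99]))
    b=cv2.inRange(hsv,(95,120,60),(118,255,255))>0
    # rod: points high near handle
    n=(w[...,1]>112)&(w[...,1]<215)&(w[...,0]>590)&(w[...,0]<690)&(w[...,2]>180)&(w[...,2]<280)
    q=w[n]; print('rod',n.sum(),np.min(q,0),np.max(q,0),np.median(q,0))
    for lo in range(110,215,15):
        k=q[(q[:,1]>=lo)&(q[:,1]<lo+15)]; print(lo,len(k),np.round(np.median(k,0),1) if len(k) else '')
    # hopper walls: top edges
    for nme in ['bin_handle','bin_hinge','hopper']:
        print(nme,[(np.round(x['point'],1).tolist(),round(x['confidence'],2)) for x in pinpoint(p,nme)])
s=get_state(); print(s['eef_pos'],s['finger_gap'],s['q'])
E
```

```text
top 875 ((474.48297119140625, 313.48974609375), (145.6812286376953, 149.6021728515625), 1.2849808931350708) [33.49701195 37.52513021 39.99053128 43.14429143 51.22316073]
rod 133 [624.0606684  112.08444    230.74140759] [641.88557548 193.73833151 245.50292597] [633.54101729 159.96283252 238.44083532]
110 18 [635.8 117.8 238.2]
125 22 [634.8 132.1 239.3]
140 22 [634.4 148.4 238.1]
155 21 [632.7 163.2 239.7]
170 27 [632.7 177.4 237.8]
185 23 [631.1 190.  239.4]
200 0 
bin_handle [([632.6, 156.1, 237.7], 0.59)]
bin_hinge [([719.1, 153.4, 153.0], 0.59)]
hopper [([721.3, -18.3, 2.1], 0.69)]
side 4928 ((476.454345703125, 316.2115173339844), (152.048583984375, 152.529541015625), 1.3293567895889282) [34.6864809  37.78126029 39.71754804 42.87122193 82.60878211]
rod 43 [628.45172722 175.95807621 224.21144313] [643.95774242 197.72378965 245.34160525] [635.56041716 193.81217007 238.94465474]
110 0 
125 0 
140 0 
155 0 
170 9 [635.  180.9 238.3]
185 34 [635.9 195.2 239.2]
200 0 
bin_handle [([637.6, 141.7, 234.9], 0.6)]
bin_hinge [([720.7, 151.2, 150.2], 0.62)]
hopper [([722.8, -15.4, 2.5], 0.57)]
[475.05681843 254.72954614 425.45388132] 85.51984479751225 [2.80375462e+01 1.14269532e+01 1.02786689e+02 1.25823120e-02
 6.58983571e+01 2.69828914e+01]
```

View pics/side3.png

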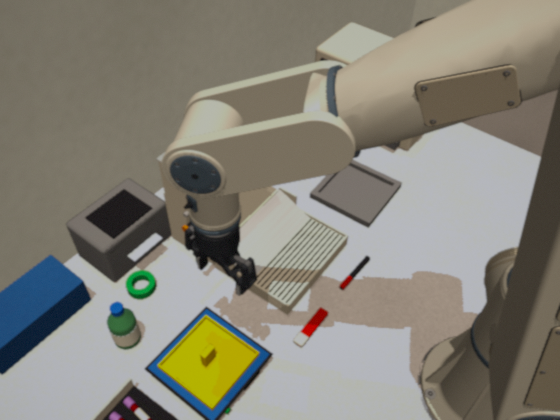

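View pics/top3.png

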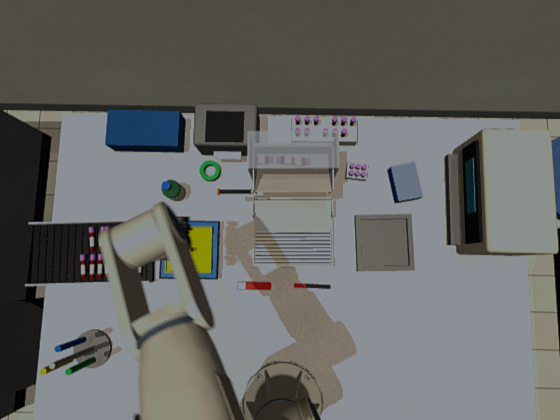

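Emit:
drive_tool([
  [-1,0.04,-0.025,0.015,0],
  [-1,0.08,-0.05,0.015,0],
  [-1,0.12,-0.075,0.015,0],
  [-1,0.159,-0.1,0.015,0],
  [-1,0.159,-0.1,0.0,0],
])

```text
time: 10.65
eef_pos: [636.7, 153.2, 425.7]
ee_rot: [78.9, 89.9, -10.2]
wrist_force: [-1.4, 0.8, -1.1]
finger_gap: 85.5
```

Emit:
drive_tool([
  [-1,0,0,-0.015,0],
  [-1,0,0,-0.034,0],
  [-1,0,0,-0.034,0],
  [-1,0,0,-0.034,0],
])

```text
time: 11.15
eef_pos: [634.1, 154.6, 393.0]
ee_rot: [105.5, 90.0, 16.6]
wrist_force: [-0.1, 0.8, -0.8]
finger_gap: 85.1
```

```bash
python3 - <<'E'
from h import *
s=get_state(); print(s['eef_pos'],s['wrist_force'],s['finger_gap'],np.round(toolaxes(s),3).tolist())
p=capture('side'); g=cv2.resize(p['image'][90:320,140:420],None,fx=2.6,fy=2.6,interpolation=cv2.INTER_CUBIC); cv2.imwrite('pics/side4.png',g)
E
```

```text
[634.07541004 154.60130169 392.9802051 ] [-0.0999334   0.80615048 -0.8415756 ] 85.05159848756242 [[0.0, 1.0, 0.018], [0.0, 0.018, -1.0], [-1.0, 0.0, -0.0]]
```

View pics/side4.png

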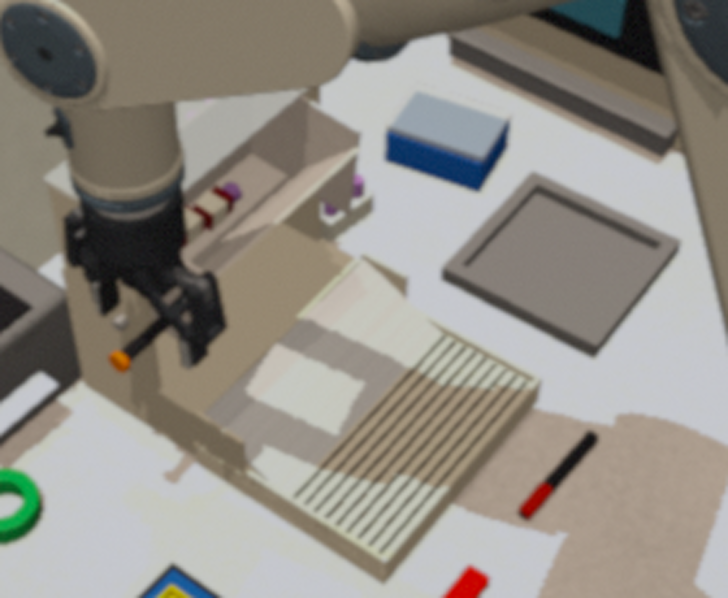

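The fingers straddle the rod, which runs from (120,360) to about (170,320) in the crop. Closing now.

Emit:
drive_tool([
  [1,0,0,0,0],
  [1,0,0,0,0],
  [1,0,0,0,0],
  [1,0,0,0,0],
  [1,0,0,0,0],
])

```text
time: 11.82
eef_pos: [634.3, 154.1, 392.9]
ee_rot: [4.5, 90.0, -84.5]
wrist_force: [-0.7, -0.7, 2.0]
finger_gap: 9.9
```

```bash
python3 - <<'E'
from h import *
s=get_state(); print(s['eef_pos'],s['wrist_force'],s['wrist_torque'],s['finger_gap'])
c=np.array([720,150]); p0=np.array([634.2,236])
r=np.hypot(*(p0-c)); a0=np.degrees(np.arctan2(p0[1]-c[1],p0[0]-c[0])); print(r,a0)
for a in np.linspace(a0,216.3,12): 
    q=c+120.5*np.array([np.cos(np.radians(a)),np.sin(np.radians(a))])-(c+120.5*np.array([np.cos(np.radians(a0)),np.sin(np.radians(a0))])); print(round(a,1),np.round(q,1))
E
```

```text
[634.25218088 154.0867129  392.85346584] [-0.66763789 -0.67296263  2.02875143] [-0.06235379  0.10973047  0.06697892] 9.937033333403049
121.48102732525763 134.9332994719091
134.9 [0. 0.]
142.3 [-10.3 -11.7]
149.7 [-19.  -24.6]
157.1 [-25.9 -38.5]
164.5 [-31.  -53.1]
171.9 [-34.2 -68.4]
179.3 [-35.4 -83.9]
186.7 [-34.6 -99.4]
194.1 [ -31.8 -114.7]
201.5 [ -27.  -129.5]
208.9 [ -20.4 -143.5]
216.3 [ -12.  -156.6]
```

Emit:
drive_tool([
  [1,-0.005,-0.0005,-0.006,0],
  [1,-0.0103,0,-0.0117,0],
  [1,-0.019,0,-0.0246,0],
  [1,-0.0259,0,-0.0385,0],
  [1,-0.0259,0,-0.0385,0],
])

```text
time: 12.45
eef_pos: [608.6, 153.7, 353.5]
ee_rot: [62.1, 89.9, -26.9]
wrist_force: [5.0, -2.8, -7.2]
finger_gap: 10.0
```

```bash
python3 - <<'E'
from h import *
s=get_state(); print(s['eef_pos'],s['wrist_force'],s['wrist_torque'],s['finger_gap'])
p=capture('side'); g=cv2.resize(p['image'][90:320,140:420],None,fx=2.6,fy=2.6,interpolation=cv2.INTER_CUBIC); cv2.imwrite('pics/side5.png',g)
E
```

```text
[608.56858242 153.73737145 353.5408505 ] [ 5.03716768 -2.83814405 -7.2428346 ] [-0.28357336 -0.75767498  0.05332456] 9.977306765103588
```

View pics/side5.png

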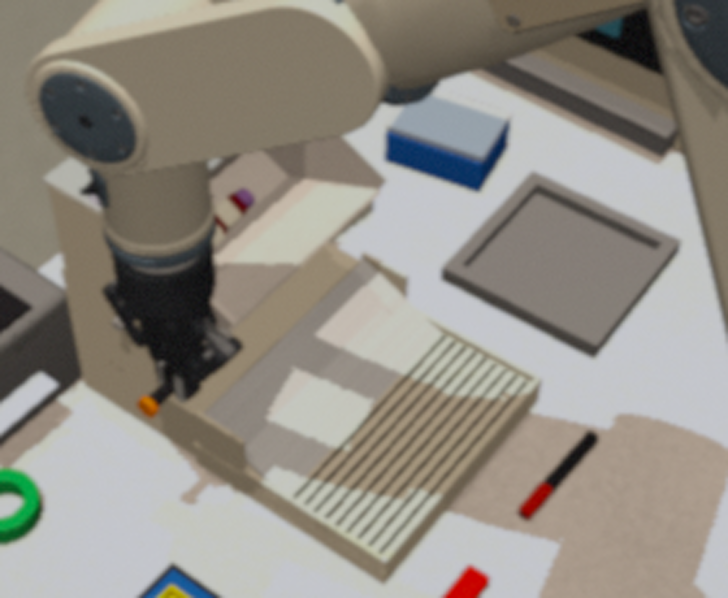

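Emit:
drive_tool([
  [1,-0.0051,0,-0.0146,0],
  [1,-0.0083,0,-0.0299,0],
  [1,-0.0095,0,-0.0454,0],
  [1,-0.0087,0,-0.0609,0],
  [1,-0.0059,0,-0.0762,0],
])

```text
time: 13.12
eef_pos: [602.5, 153.7, 277.9]
ee_rot: [30.8, 90.0, -58.1]
wrist_force: [0.9, -4.8, 4.0]
finger_gap: 10.1
```

Emit:
drive_tool([
  [1,0.0048,0,-0.0148,0],
  [1,0.0114,0,-0.0288,0],
  [1,0.0175,0,-0.0385,0],
  [1,0.0198,0,-0.0419,0],
  [1,0.0198,0,-0.0419,0],
])

```text
time: 13.75
eef_pos: [621.3, 154.1, 234.5]
ee_rot: [-82.5, 89.8, -171.5]
wrist_force: [-4.7, 0.2, -5.9]
finger_gap: 10.0
```

```bash
python3 - <<'E'
from h import *
s=get_state(); print(s['eef_pos'],s['wrist_force'],s['wrist_torque'],s['finger_gap'])
p=capture('side'); g=cv2.resize(p['image'][90:320,140:420],None,fx=2.6,fy=2.6,interpolation=cv2.INTER_CUBIC); cv2.imwrite('pics/side6.png',g)
print(pinpoint(p,'bin_handle'))
p=capture('top'); g=cv2.resize(p['image'][110:290,150:450],None,fx=2.6,fy=2.6,interpolation=cv2.INTER_CUBIC); cv2.imwrite('pics/top6.png',g)
print(pinpoint(p,'vial0'))
E
```

```text
[621.34692918 154.10303258 234.52820295] [-4.69983916  0.17610168 -5.94062658] [-0.06372675  0.35045256  0.06768842] 9.96527650660085
[{'point': [623.0, 148.3, 85.8], 'confidence': 0.78}]
[{'point': [469.3, 67.4, 38.9], 'confidence': 0.66}, {'point': [462.2, -46.6, 37.7], 'confidence': 0.41}]
```

View pics/side6.png

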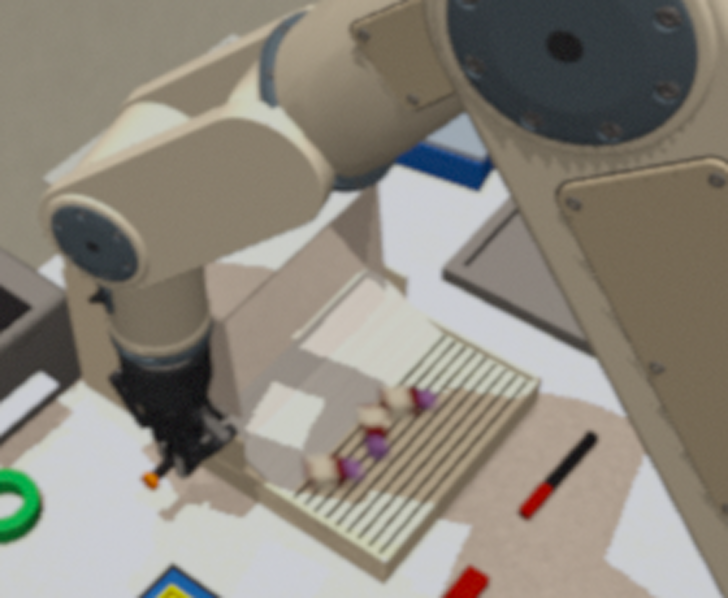

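View pics/top6.png

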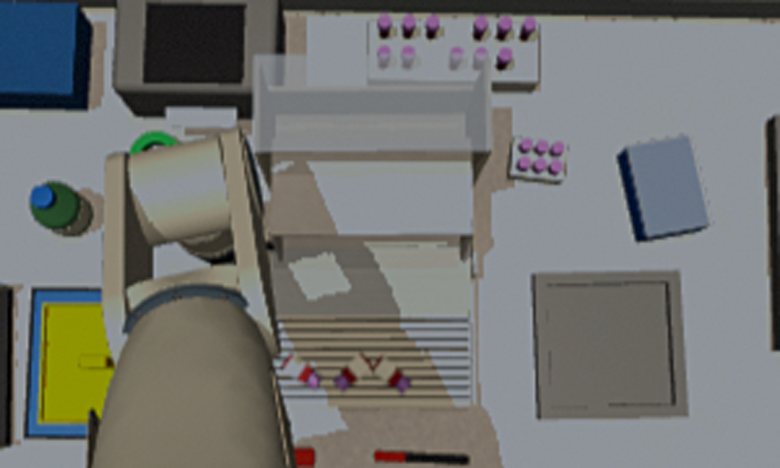

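Emit:
drive_tool([
  [1,0.0025,0,-0.0025,0],
  [1,0.005,0,-0.005,0],
  [1,0.005,0,-0.005,0],
])

```text
time: 14.32
eef_pos: [624.3, 154.2, 231.0]
ee_rot: [-85.2, 89.5, -174.2]
wrist_force: [-20.8, -0.3, 13.6]
finger_gap: 10.0
```

```bash
python3 - <<'E'
from h import *
s=get_state(); print(s['eef_pos'],s['wrist_force'],s['wrist_torque'],s['finger_gap'])
E
```

```text
[624.26576357 154.1525091  231.03637039] [-20.84691598  -0.28317709  13.61168053] [-0.00837595  3.16430069  0.07871552] 10.002858703844336
```

Emit:
drive_tool([
  [1,-0.004,0,0.003,0],
  [-1,-0.004,0,0.003,0],
  [-1,-0.004,0,0.003,0],
  [-1,-0.004,0,0.003,0],
  [-1,-0.004,0,0.003,0],
])

```text
time: 14.95
eef_pos: [623.6, 154.2, 234.3]
ee_rot: [102.8, 90.0, 13.8]
wrist_force: [0.0, 0.3, -0.3]
finger_gap: 80.9
```

Emit:
drive_tool([
  [-1,0,0,0.05,0],
  [-1,0,0.01,0.11,0],
  [-1,-0.02,0.05,0.165,0],
  [-1,-0.06,0.09,0.19,0],
  [-1,-0.1,0.13,0.2,0],
])

```text
time: 15.58
eef_pos: [523.8, 284.2, 436.2]
ee_rot: [118.5, 89.8, 29.5]
wrist_force: [0.5, 0.7, -0.4]
finger_gap: 85.5
```

```bash
cat > look.py <<'E'
from h import *
import sys
n=sys.argv[1]
s=get_state(); print(s['time'],s['eef_pos'],s['finger_gap'],s['q'].round(1))
for c in ['top','side']:
    p=capture(c); w=world(p)
    reg=(slice(110,290),slice(150,450)) if c=='top' else (slice(90,410),slice(130,420))
    sc=2.6 if c=='top' else 1.85
    g=cv2.resize(p['image'][reg],None,fx=sc,fy=sc,interpolation=cv2.INTER_CUBIC); cv2.imwrite(f'pics/{c}{n}.png',g)
    print(c,'pin',[(np.round(x['point'],1).tolist(),round(x['confidence'],2)) for x in pinpoint(p,'vial0')])
    hsv=cv2.cvtColor(p['image'],cv2.COLOR_BGR2HSV)
    red=cv2.inRange(hsv,(0,90,30),(8,255,200))|cv2.inRange(hsv,(165,130,30),(180,255,200))
    lav=cv2.inRange(hsv,(135,50,40),(165,255,255))
    above=(w[...,2]>33)&(w[...,2]<110)&(w[...,0]>380)&(w[...,0]<570)&(w[...,1]>-150)&(w[...,1]<400)
    # vial blobs: height above tray floor 30 / carrier floor 40
    tr=(w[...,2]>41)&(w[...,2]<90)&(w[...,0]>436)&(w[...,0]<545)&(w[...,1]>-139)&(w[...,1]<105)
    k=cv2.connectedComponentsWithStats(tr.astype(np.uint8),connectivity=4)
    for i in range(1,k[0]):
        if k[2][i,4]<15: continue
        m=k[1]==i; q=w[m]; l=w[m&(lav>0)]
        r=rect(q); print(' blob',k[2][i,4],'c',np.round(r[0],1),'sz',np.round(r[1],1),'ang',round(r[2],1),'z',np.percentile(q[:,2],[5,50,95]).round(1),'lav',len(l),np.round(np.median(l,0),1) if len(l) else '')
E
python3 look.py 7
```

```text
15.575 [523.75069255 284.18257313 436.18695723] 85.49057151270209 [28.3 16.  95.4  0.  68.4 27.4]
top pin [([458.1, -2.6, 39.2], 0.67), ([455.8, -52.1, 38.4], 0.66), ([530.6, 41.6, 38.9], 0.49)]
 blob 105 c [528.5  39.1] sz [22.  48.8] ang 3.0 z [44.7 50.6 56.5] lav 25 [529.9  21.5  48.4]
 blob 206 c [460. -25.] sz [44.6 90. ] ang 1.2 z [46.6 51.1 55.3] lav 47 [444.9 -54.2  48.7]
side pin [([454.1, -47.7, 40.0], 0.56), ([711.2, -391.4, 2.2], 0.48), ([457.9, 0.3, 41.4], 0.46), ([534.2, 41.7, 39.6], 0.46)]
 blob 362 c [459.3 -20. ] sz [45.6 90.9] ang 0.2 z [43.2 50.  54.1] lav 83 [444.5   8.7  47.6]
 blob 180 c [531.5  41. ] sz [23.7 53.4] ang 7.0 z [43.7 50.3 54.7] lav 29 [529.5  23.   49. ]
```

View pics/top7.png

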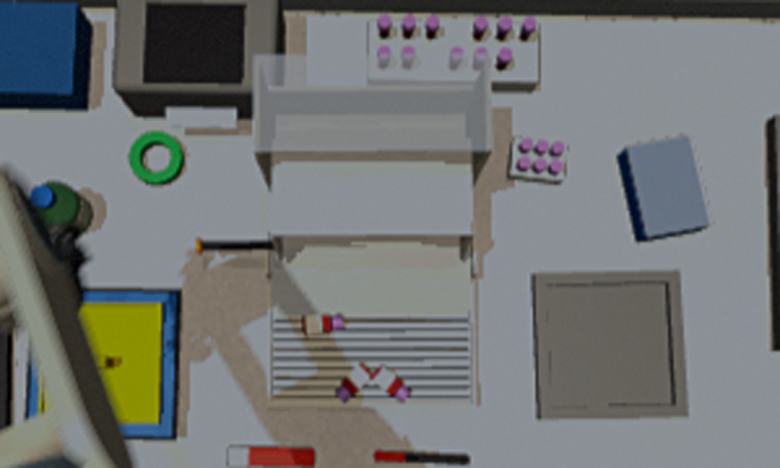

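View pics/side7.png

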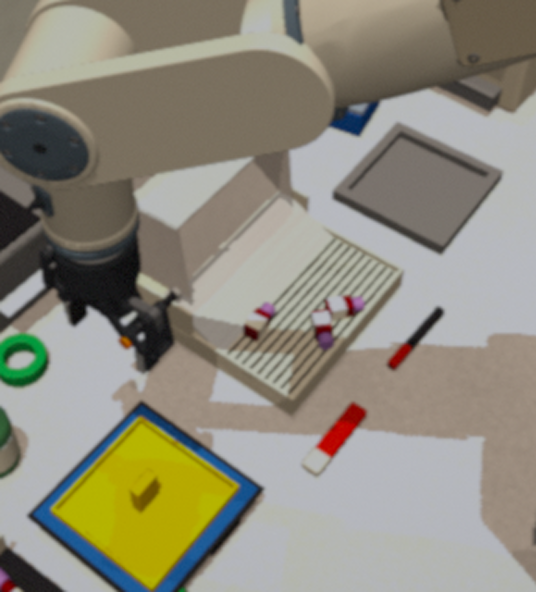

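Emit:
drive_tool([
  [-0.2,0.001,-0.055,-0.01,1],
  [-0.2,0.002,-0.11,-0.035,2],
  [-0.2,0.003,-0.165,-0.06,3],
  [-0.2,0.004,-0.215,-0.09,3.5],
  [-0.2,0.0045,-0.244,-0.13,3.5],
])

```text
time: 16.4
eef_pos: [529.3, 35.6, 303.0]
ee_rot: [66.9, 89.9, -18.8]
wrist_force: [0.4, -0.3, 0.8]
finger_gap: 51.3
```

Emit:
drive_tool([
  [-0.2,0,0,-0.02,0],
  [-0.2,0,0,-0.045,0],
  [-0.2,0,0,-0.045,0],
  [-0.2,0,0,-0.045,0],
])

```text
time: 16.9
eef_pos: [529.2, 38.6, 259.2]
ee_rot: [53.5, 90.0, -32.1]
wrist_force: [0.9, -0.7, 0.5]
finger_gap: 51.1
```

```bash
python3 look.py 8; python3 -c "
from h import *
print(toolaxes().round(3))"
```

```text
16.9 [529.19096674  38.58783328 259.16132859] 51.13992664711071 [  4.   22.8 111.9  -0.   45.3  -0.5]
top pin [([456.1, -47.5, 37.5], 0.58), ([459.8, -2.2, 38.3], 0.49)]
 blob 49 c [467.4   2.4] sz [29.  22.4] ang 1.2 z [48.3 51.6 55.4] lav 0 
 blob 67 c [455.2 -50.7] sz [42.1 20.3] ang 50.8 z [44.6 50.8 54.9] lav 23 [445.  -60.6  50.1]
side pin [([458.0, -1.2, 42.3], 0.75), ([456.0, -48.2, 40.3], 0.74), ([532.5, 40.5, 39.5], 0.71)]
 blob 365 c [460.1 -20.8] sz [46.5 91.8] ang 1.3 z [42.6 50.  54.4] lav 88 [444.7   9.7  48.1]
 blob 177 c [531.6  41.3] sz [23. 53.] ang 7.1 z [42.8 49.8 54.1] lav 25 [531.8  23.6  48.1]
[[ 0.002  0.997  0.079]
 [ 0.     0.079 -0.997]
 [-1.     0.002  0.   ]]
```

View pics/side8.png

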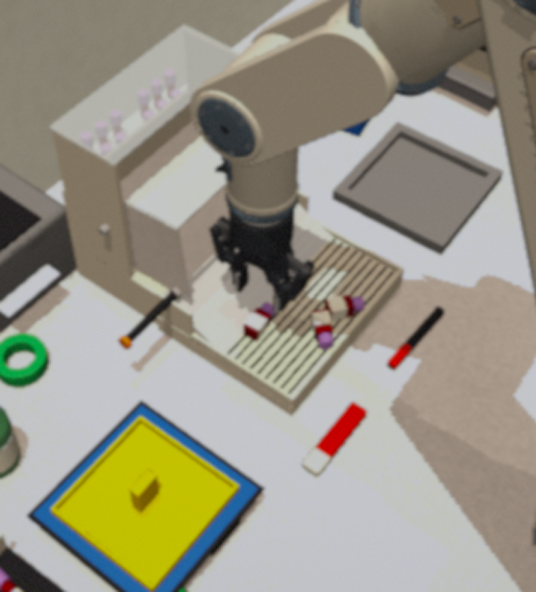

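Emit:
drive_tool([
  [-0.03,0.001,0.001,-0.02,0],
  [-0.03,0.001,0.001,-0.035,0],
  [-0.03,0.001,0.001,-0.045,0],
  [-0.03,0.001,0.001,-0.049,0],
  [-0.03,0.001,0.001,-0.049,0],
])

```text
time: 17.73
eef_pos: [529.7, 40.1, 209.7]
ee_rot: [-84.9, 90.0, -170.4]
wrist_force: [0.2, 0.2, -0.5]
finger_gap: 43.7
```

Emit:
drive_tool([
  [1,0,0,0,0],
  [1,0,0,0,0],
  [1,0,0,0,0],
  [1,0,0,0,0],
])

```text
time: 18.23
eef_pos: [530.1, 40.2, 210.4]
ee_rot: [89.4, 89.9, 3.9]
wrist_force: [-0.6, -0.4, 6.4]
finger_gap: 20.7
```

Emit:
drive_tool([
  [1,0,0,0.02,0],
  [1,0,0,0.05,0],
  [1,0,0,0.09,0],
  [1,0,0,0.09,0],
])

```text
time: 18.73
eef_pos: [530.8, 40.3, 302.6]
ee_rot: [89.9, 89.7, 4.4]
wrist_force: [0.0, 0.5, -1.0]
finger_gap: 20.5
```

```bash
python3 look.py 9
```

```text
18.725 [530.76896904  40.2507106  302.55559725] 20.487037255991197 [  4.2  19.2 110.2   0.   50.3  -0.3]
top pin [([720.8, 153.3, 150.5], 0.65), ([458.2, -47.1, 40.9], 0.59), ([461.6, -3.9, 42.9], 0.38)]
 blob 80 c [456.3   2.1] sz [20.5 43.1] ang 46.6 z [43.7 50.8 55.2] lav 23 [443.3  13.   47.8]
 blob 71 c [455.2 -50.8] sz [41.9 20.3] ang 51.2 z [46.  51.6 55.2] lav 23 [444.9 -60.6  48.3]
side pin [([456.4, -0.5, 40.0], 0.56), ([530.7, 42.6, 130.2], 0.56), ([454.6, -47.6, 39.4], 0.51)]
 blob 366 c [459.1 -21. ] sz [45.  91.1] ang 0.3 z [42.4 50.1 54.2] lav 87 [445.2   9.5  47.5]
```

View pics/side9.png

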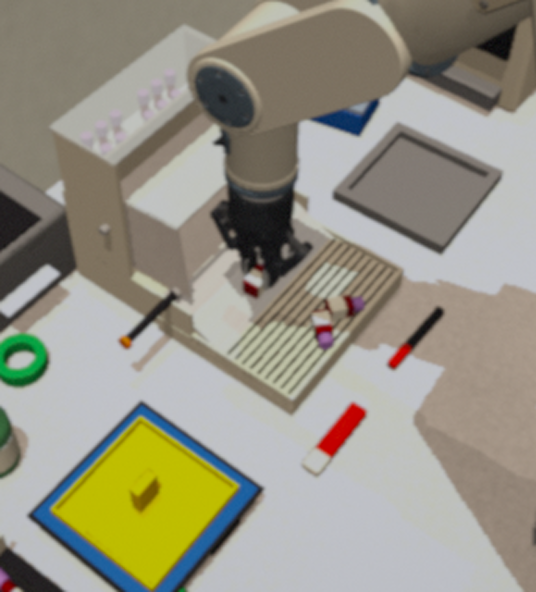

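Emit:
drive_tool([
  [1,-0.003,0.055,0,-0.7],
  [1,-0.006,0.11,0,-1.4],
  [1,-0.009,0.165,0,-2.1],
  [1,-0.012,0.22,0,-2.8],
  [1,-0.015,0.275,0,-3.2],
])

```text
time: 19.55
eef_pos: [514.0, 316.8, 298.3]
ee_rot: [-57.9, 89.9, -146.7]
wrist_force: [0.3, 0.5, -1.4]
finger_gap: 20.3
```

Emit:
drive_tool([
  [1,-0.002,0.025,0,0],
  [1,-0.002,0.041,-0.02,0],
  [1,-0.002,0.041,-0.05,0],
  [1,-0.002,0.041,-0.072,0],
  [1,-0.002,0.041,-0.079,0],
])

```text
time: 20.18
eef_pos: [512.0, 354.4, 220.2]
ee_rot: [-54.3, 89.6, -143.1]
wrist_force: [-20.2, -14.7, 70.1]
finger_gap: 20.4
```

Emit:
drive_tool([
  [1,0,0,0,0],
  [1,0,0,0,0],
])

```text
time: 20.42
eef_pos: [512.3, 354.6, 220.5]
ee_rot: [-52.5, 89.8, -141.3]
wrist_force: [-4.9, -2.8, 11.6]
finger_gap: 20.4
```

```bash
python3 -c "
from h import *
s=get_state(); print(s['eef_pos'],s['wrist_force'],s['finger_gap'])
p=capture('side'); print([(np.round(x['point'],1).tolist(),round(x['confidence'],2)) for x in pinpoint(p,'vial0')])
g=cv2.resize(p['image'][220:420,100:320],None,fx=2.8,fy=2.8,interpolation=cv2.INTER_CUBIC); cv2.imwrite('pics/s10.png',g)"
```

```text
[512.32696159 354.58481936 220.46216265] [-4.90431737 -2.75368767 11.5747421 ] 20.446689110492784
[([456.0, -47.4, 36.5], 0.78), ([456.9, -1.0, 42.2], 0.74), ([516.6, 353.9, 54.7], 0.51)]
```

View pics/s10.png

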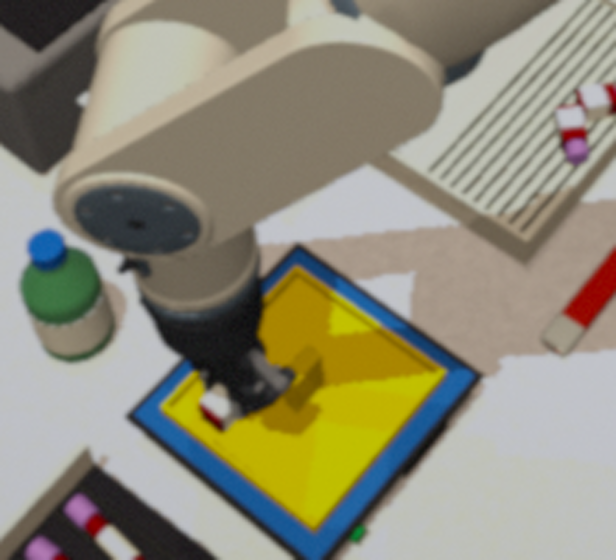

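Emit:
drive_tool([
  [1,0,0,0.001,0],
  [-0.05,0,0,0.001,0],
  [-0.05,0,0,0.001,0],
  [-0.05,0,0,0.001,0],
  [-0.05,0,0,0.03,0],
])

```text
time: 21.15
eef_pos: [511.9, 355.6, 249.0]
ee_rot: [-56.3, 89.8, -145.0]
wrist_force: [-0.4, 0.0, -0.6]
finger_gap: 44.7
```

Emit:
drive_tool([
  [-0.05,0,0,0.04,0],
  [-0.05,0,-0.01,0.09,0],
  [-0.05,-0.01,-0.06,0.12,8],
  [-0.05,-0.02,-0.11,0.12,18],
  [-0.05,-0.03,-0.17,0.12,28],
])

```text
time: 21.78
eef_pos: [482.3, 185.1, 371.4]
ee_rot: [76.8, 89.9, 16.5]
wrist_force: [0.1, -0.7, 0.5]
finger_gap: 45.1
```

```bash
python3 look.py 11; python3 -c "
from h import *
p=capture('top'); g=cv2.resize(p['image'][210:290,150:350],None,fx=4,fy=4,interpolation=cv2.INTER_CUBIC); cv2.imwrite('pics/t11.png',g)
print(toolaxes().round(3))"
```

```text
21.775 [482.31834859 185.12024075 371.38805862] 45.13502489687149 [ 20.8  12.7 108.7  -0.   58.5  -8.9]
top pin [([515.6, -326.2, -0.6], 0.56), ([457.8, -1.2, 44.0], 0.48), ([668.2, 374.1, 1.3], 0.34)]
 blob 102 c [4.578e+02 4.000e-01] sz [20.4 47.6] ang 46.5 z [45.2 51.8 56.3] lav 23 [443.4  12.9  49.6]
 blob 103 c [457.4 -48. ] sz [49.1 22.3] ang 54.7 z [45.8 50.6 55.5] lav 25 [445.1 -60.8  47.9]
side pin [([513.2, 354.0, 51.1], 0.7), ([454.4, -46.2, 40.5], 0.68), ([455.7, -1.3, 38.1], 0.63)]
 blob 353 c [459.3 -21.4] sz [45.5 93.1] ang 0.4 z [43.4 50.2 54. ] lav 78 [445.1   8.9  48.1]
[[ 0.001  0.873  0.487]
 [ 0.001  0.487 -0.873]
 [-1.     0.001 -0.   ]]
```

View pics/t11.png

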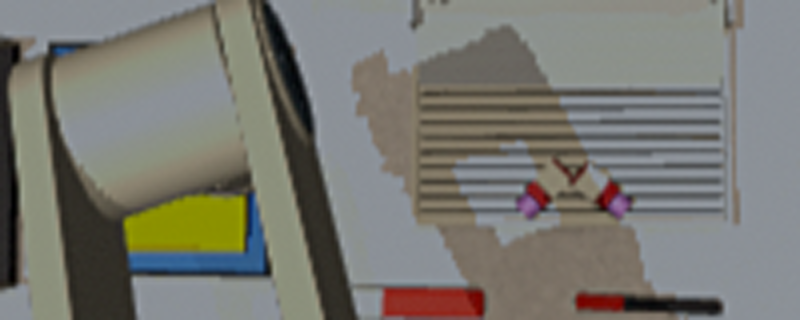

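View pics/side11.png

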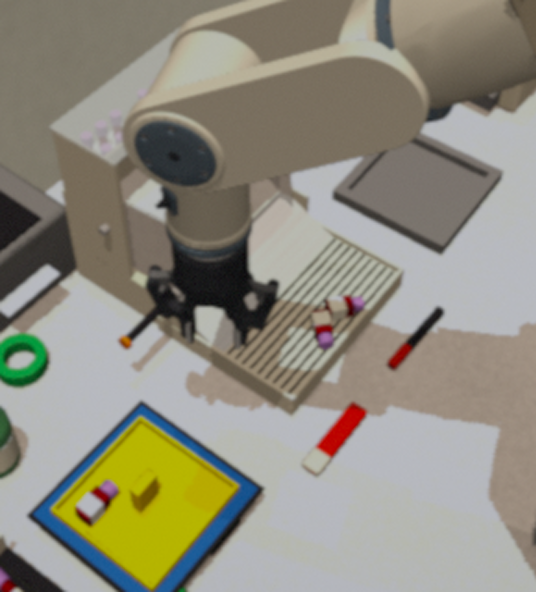

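Emit:
drive_tool([
  [0.2,-0.006,-0.05,0,5],
  [0.2,-0.012,-0.1,-0.02,10],
  [0.2,-0.018,-0.15,-0.06,15],
  [0.2,-0.0226,-0.1871,-0.11,17.4],
  [0.2,-0.0226,-0.1871,-0.111,17.4],
])

```text
time: 22.65
eef_pos: [459.0, -1.8, 256.9]
ee_rot: [-136.7, 89.7, 179.9]
wrist_force: [0.5, 0.3, 1.6]
finger_gap: 34.2
```

Emit:
drive_tool([
  [0.2,0,0,0,0],
  [0.2,0,0,-0.015,0],
  [0.2,0,0,-0.015,0],
  [0.2,0,0,-0.015,0],
])

```text
time: 23.15
eef_pos: [460.3, -0.4, 245.0]
ee_rot: [43.2, 90.0, -0.0]
wrist_force: [0.7, -0.5, 0.8]
finger_gap: 34.1
```

```bash
python3 look.py 12; python3 -c "
from h import *
p=capture('side'); g=cv2.resize(p['image'][200:310,230:360],None,fx=5,fy=5,interpolation=cv2.INTER_CUBIC); cv2.imwrite('pics/s12.png',g)
t=toolaxes();print(t.round(3),np.degrees(np.arctan2(t[1,1],t[0,1])))"
```

```text
23.15 [ 4.60318960e+02 -4.00715527e-01  2.45043321e+02] 34.09038825217446 [ -0.2  19.2 120.7   0.   40.  -47. ]
top pin [([516.2, 355.7, 47.8], 0.57)]
side pin [([514.3, 355.7, 49.1], 0.85), ([456.8, -2.0, 39.5], 0.79), ([455.6, -49.7, 39.0], 0.57)]
 blob 336 c [460.3 -19.4] sz [95.9 47. ] ang 89.6 z [42.7 50.7 84.4] lav 89 [444.9   8.9  48. ]
[[ 0.001  0.686  0.728]
 [-0.     0.728 -0.686]
 [-1.     0.     0.   ]] 46.71382352870533
```

View pics/s12.png

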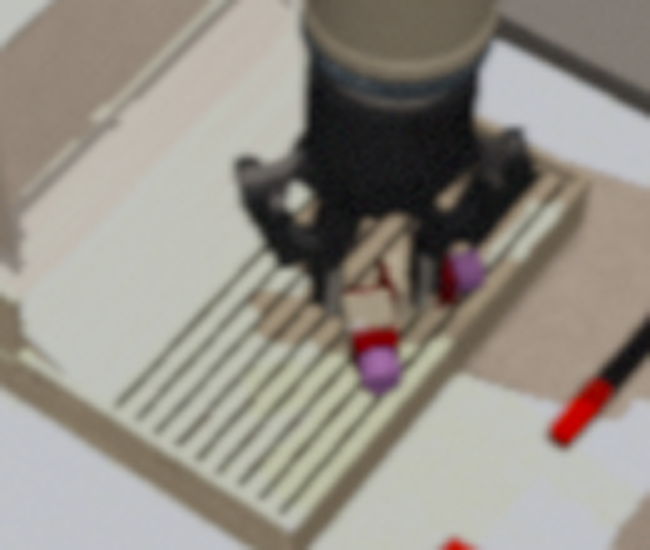

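Emit:
drive_tool([
  [0.2,0,-0.001,-0.012,0],
  [0.2,0,-0.001,-0.022,0],
  [0.2,0,-0.001,-0.03,0],
  [0.2,0,-0.001,-0.033,0],
  [0.2,0,-0.001,-0.033,0],
])

```text
time: 24.02
eef_pos: [460.1, -1.9, 211.5]
ee_rot: [-138.6, 90.0, 178.1]
wrist_force: [-0.3, 0.2, -0.1]
finger_gap: 34.4
```

Emit:
drive_tool([
  [1,0,0,0,0],
  [1,0,0,0,0],
  [1,0,0,0,0],
  [1,0,0,0,0],
])

```text
time: 24.52
eef_pos: [460.3, -1.9, 212.1]
ee_rot: [41.3, 90.0, -2.0]
wrist_force: [-0.2, -0.2, 6.4]
finger_gap: 20.3
```

Emit:
drive_tool([
  [1,0,0,0.015,0],
  [1,0,0,0.04,0],
  [1,0,0,0.08,0],
  [1,0,0,0.09,0],
])

```text
time: 25.02
eef_pos: [460.8, -1.9, 304.6]
ee_rot: [42.6, 89.8, -0.7]
wrist_force: [1.2, -0.2, -1.8]
finger_gap: 20.3
```

```bash
python3 look.py 13; python3 -c "
from h import *
t=toolaxes();print(np.degrees(np.arctan2(t[1,1],t[0,1])))"
```

```text
25.025 [460.78136433  -1.93000647 304.55403944] 20.347893342606508 [ -0.4  13.3 118.5  -0.   48.  -47.1]
top pin [([514.5, 356.5, 48.1], 0.47)]
side pin [([514.3, 360.0, 50.5], 0.75), ([454.9, -48.4, 39.5], 0.71), ([457.7, 1.3, 132.8], 0.71)]
 blob 160 c [456.  -44.2] sz [50.3 26.1] ang 52.0 z [42.3 49.9 54.5] lav 32 [444.8 -59.   47.6]
46.712978118773485
```

View pics/side13.png

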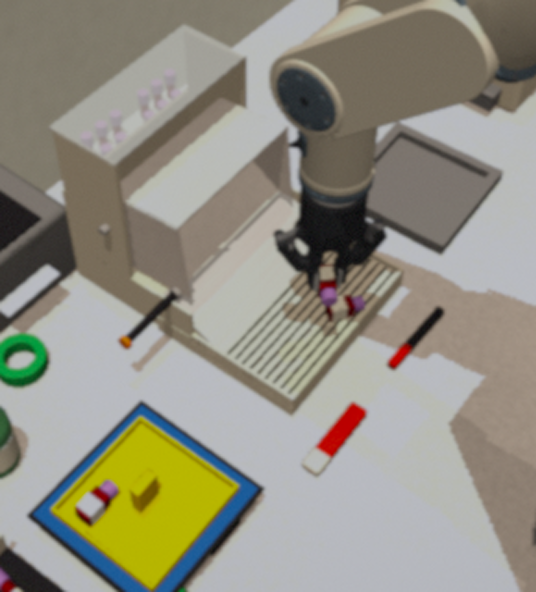

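Emit:
drive_tool([
  [1,-0.003,0.055,0,-9],
  [1,-0.007,0.11,0,-18],
  [1,-0.011,0.165,0,-27],
  [1,-0.015,0.22,0,-36],
  [1,-0.019,0.275,0,-45],
])

```text
time: 25.85
eef_pos: [440.3, 274.6, 300.3]
ee_rot: [-57.3, 89.9, -145.9]
wrist_force: [0.3, 0.8, -0.8]
finger_gap: 20.4
```

Emit:
drive_tool([
  [1,-0.003,0.045,0,-0.7],
  [1,-0.005,0.078,-0.02,-0.7],
  [1,-0.005,0.078,-0.05,-0.7],
  [1,-0.005,0.078,-0.066,-0.7],
  [1,-0.005,0.078,-0.073,-0.7],
])

```text
time: 26.48
eef_pos: [435.7, 350.4, 227.1]
ee_rot: [-52.2, 89.8, -141.2]
wrist_force: [0.3, 0.3, -0.4]
finger_gap: 20.6
```

Emit:
drive_tool([
  [1,0,0,-0.002,0],
  [1,0,0,-0.004,0],
  [1,0,0,-0.004,0],
])

```text
time: 26.85
eef_pos: [436.4, 351.0, 225.4]
ee_rot: [127.3, 89.9, 38.3]
wrist_force: [-0.4, 0.1, -0.5]
finger_gap: 20.6
```

Emit:
drive_tool([
  [1,0,0,-0.001,0],
  [1,0,0,-0.002,0],
  [1,0,0,-0.002,0],
])

```text
time: 27.22
eef_pos: [436.1, 351.1, 222.8]
ee_rot: [-35.0, 90.0, -124.0]
wrist_force: [-1.2, -0.4, 0.2]
finger_gap: 20.1
```

```bash
python3 -c "
from h import *
s=get_state(); print(s['eef_pos'],s['wrist_force'],s['finger_gap'])
p=capture('side'); print([(np.round(x['point'],1).tolist(),round(x['confidence'],2)) for x in pinpoint(p,'vial0')])
g=cv2.resize(p['image'][220:420,100:320],None,fx=2.8,fy=2.8,interpolation=cv2.INTER_CUBIC); cv2.imwrite('pics/s14.png',g)"
```

```text
[436.07458048 351.08202858 222.80228005] [-1.24201455 -0.41709949  0.19383337] 20.139841096342018
[([516.5, 358.0, 50.0], 0.79), ([452.8, -46.5, 42.8], 0.68), ([433.6, 351.0, 49.0], 0.42)]
```

View pics/s14.png

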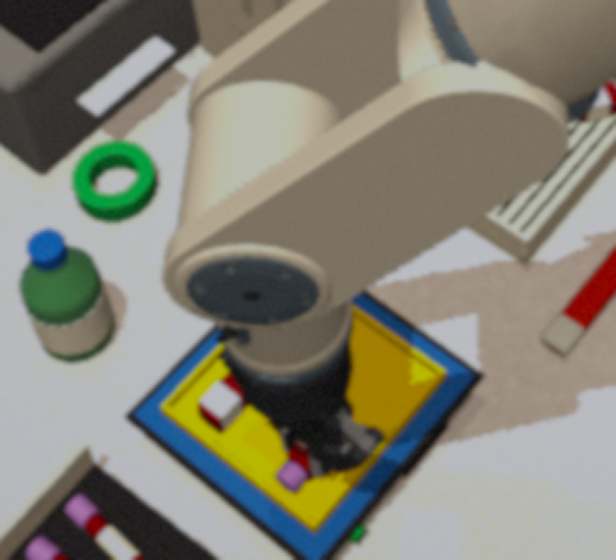

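Near contact. I'll release, then return to the third vial.

Emit:
drive_tool([
  [-0.05,0,0,0,0],
  [-0.05,0,0,0,0],
  [-0.05,0,0,0,0],
  [-0.05,0,0,0.03,0],
  [-0.05,0,-0.01,0.07,0],
])

```text
time: 27.95
eef_pos: [435.8, 341.1, 292.8]
ee_rot: [-56.5, 89.9, -145.5]
wrist_force: [-0.1, 0.9, 0.1]
finger_gap: 44.8
```

Emit:
drive_tool([
  [-0.05,0.004,-0.05,0.05,-7],
  [-0.05,0.008,-0.1,0.08,-15],
  [-0.05,0.012,-0.15,0.08,-23],
  [-0.05,0.016,-0.2,0.08,-31],
  [-0.05,0.02,-0.25,0.08,-36],
])

```text
time: 28.58
eef_pos: [456.0, 89.5, 373.2]
ee_rot: [132.9, 89.9, 7.7]
wrist_force: [0.5, 0.1, 0.3]
finger_gap: 44.8
```

```bash
python3 look.py 15; python3 -c "
from h import *
t=toolaxes();print(np.degrees(np.arctan2(t[1,1],t[0,1])))"
```

```text
28.575 [455.96052962  89.49004606 373.18727449] 44.79873141248841 [ 10.9   7.9 114.5  -0.   57.6  46.1]
top pin [([456.1, -48.5, 39.5], 0.67), ([436.8, 353.3, 51.8], 0.45), ([511.1, 355.5, 48.5], 0.41)]
 blob 102 c [457.  -48.4] sz [49.6 22.2] ang 56.6 z [45.8 50.9 54.4] lav 22 [445.1 -63.7  49.7]
side pin [([435.3, 353.1, 48.6], 0.92), ([516.7, 358.4, 48.8], 0.65), ([453.4, -50.6, 38.2], 0.64)]
 blob 185 c [457.2 -44.3] sz [50.1 25.2] ang 51.7 z [42.1 50.2 54.8] lav 39 [445.6 -58.4  48.5]
-35.09643677868658
```

View pics/side15.png

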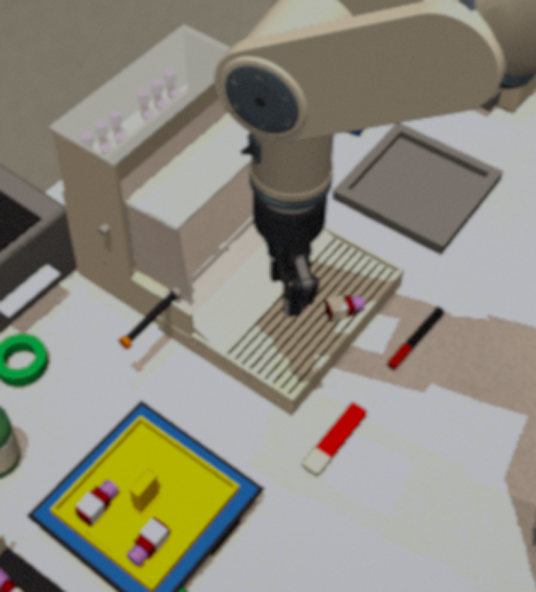

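View pics/top15.png

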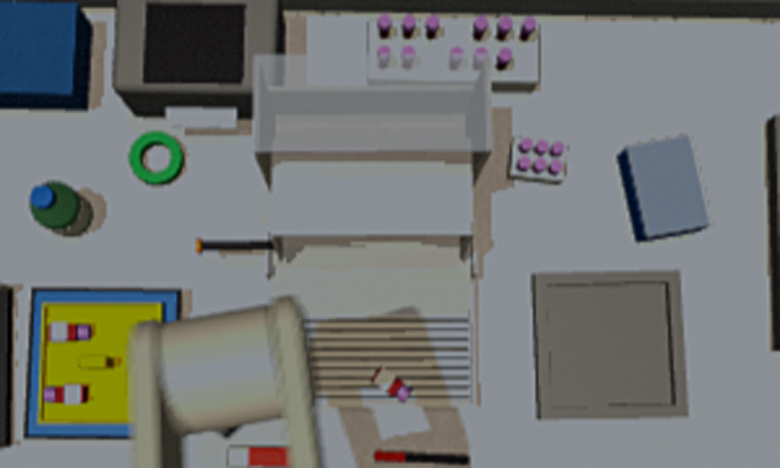

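Emit:
drive_tool([
  [0.2,0.001,-0.05,0,0],
  [0.2,0.002,-0.1,-0.04,0],
  [0.2,0.002,-0.1345,-0.09,0],
  [0.2,0.002,-0.1345,-0.125,0],
  [0.2,0.002,-0.1345,-0.128,0],
])

```text
time: 29.4
eef_pos: [457.4, -42.6, 242.9]
ee_rot: [-63.6, 89.7, 171.5]
wrist_force: [-0.4, 0.5, 0.1]
finger_gap: 34.0
```

Emit:
drive_tool([
  [0.2,0,0,0,0],
  [0.2,0,0,0,0],
])

```text
time: 29.65
eef_pos: [459.0, -42.8, 246.2]
ee_rot: [121.4, 89.9, -3.5]
wrist_force: [0.4, 0.4, -0.0]
finger_gap: 34.3
```

```bash
python3 look.py 16; python3 -c "
from h import *
p=capture('side'); g=cv2.resize(p['image'][200:310,230:360],None,fx=5,fy=5,interpolation=cv2.INTER_CUBIC); cv2.imwrite('pics/s16.png',g)"
```

```text
29.65 [458.96660268 -42.7637288  246.22805773] 34.30409973853408 [ -5.5  19.1 120.7   0.   40.1  29.4]
top pin [([434.2, 352.8, 52.4], 0.64), ([513.4, 356.8, 48.0], 0.4), ([718.9, 152.1, 150.4], 0.4)]
side pin [([456.2, -47.5, 42.4], 0.72), ([515.4, 357.3, 48.2], 0.71), ([744.4, 263.4, -0.6], 0.71), ([718.1, 152.8, 152.8], 0.61), ([435.3, 353.4, 51.0], 0.54)]
 blob 26 c [477.5 -47.8] sz [13.5  6.2] ang 45.0 z [72.4 81.4 89. ] lav 0 
 blob 145 c [458.7 -41.8] sz [44.4 49.6] ang 0.7 z [42.1 49.7 86.7] lav 25 [442.9 -58.7  44.6]
```

View pics/s16.png

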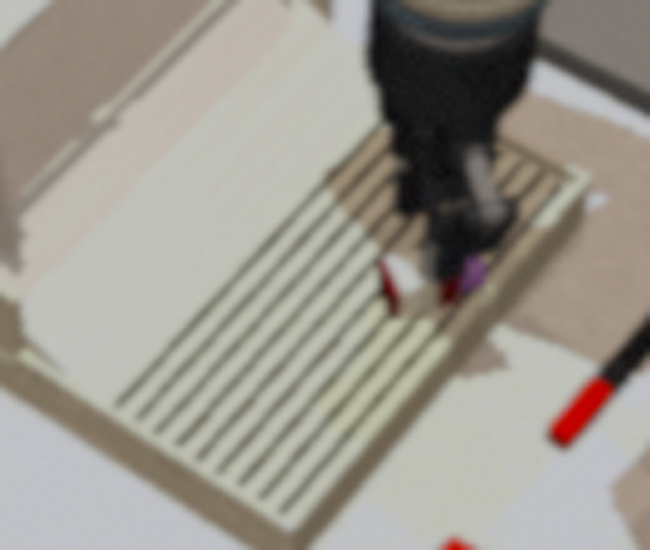

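Emit:
drive_tool([
  [0.2,-0.0005,-0.002,-0.012,0],
  [0.2,-0.0005,-0.002,-0.022,0],
  [0.2,-0.0005,-0.002,-0.03,0],
  [0.2,-0.0005,-0.002,-0.0335,0],
  [0.2,-0.0005,-0.002,-0.0335,0],
])

```text
time: 30.52
eef_pos: [457.5, -45.4, 210.9]
ee_rot: [-61.7, 90.0, 173.3]
wrist_force: [-0.3, -0.3, 1.2]
finger_gap: 34.3
```

Emit:
drive_tool([
  [1,0,0,0,0],
  [1,0,0,0,0],
  [1,0,0,0,0],
  [1,0,0,0,0],
])

```text
time: 31.02
eef_pos: [457.8, -45.4, 211.6]
ee_rot: [119.3, 90.0, -5.7]
wrist_force: [0.3, 0.9, 5.6]
finger_gap: 20.3
```

Emit:
drive_tool([
  [1,0,0,0.015,0],
  [1,0,0,0.04,0],
  [1,0,0,0.08,0],
  [1,0,0,0.09,0],
])

```text
time: 31.52
eef_pos: [458.2, -45.5, 304.0]
ee_rot: [119.3, 89.8, -5.7]
wrist_force: [-0.2, -0.6, -1.6]
finger_gap: 20.4
```

```bash
python3 look.py 17; python3 -c "
from h import *
t=toolaxes();print(np.degrees(np.arctan2(t[1,1],t[0,1])))"
```

```text
31.525 [458.21030044 -45.50240608 304.03285618] 20.41928964770281 [ -5.9  13.3 118.6   0.   47.9  29.1]
top pin [([436.2, 352.6, 52.1], 0.64)]
side pin [([434.9, 355.1, 51.0], 0.9), ([456.3, -47.8, 130.4], 0.65), ([513.6, 355.4, 49.9], 0.56)]
-34.988792095793364
```

View pics/side17.png

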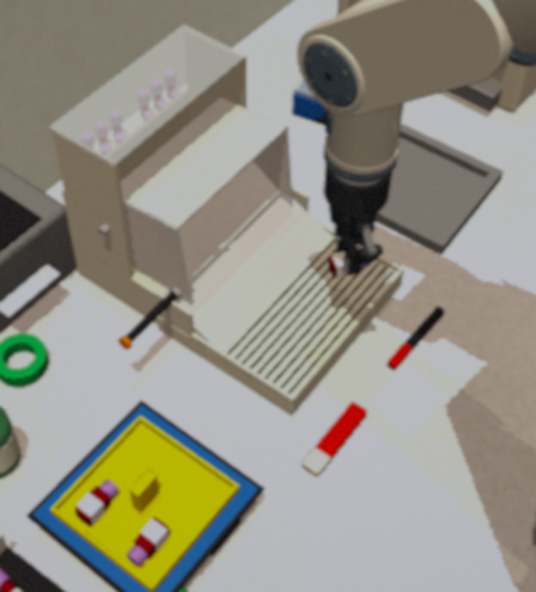

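Emit:
drive_tool([
  [1,0.008,0.055,0,7],
  [1,0.016,0.11,0,14],
  [1,0.024,0.165,0,22],
  [1,0.034,0.22,0,30],
  [1,0.044,0.275,0,36],
])

```text
time: 32.35
eef_pos: [501.2, 231.3, 299.7]
ee_rot: [-64.2, 89.9, -152.9]
wrist_force: [0.2, 0.5, -0.8]
finger_gap: 20.7
```

Emit:
drive_tool([
  [1,0.0105,0.0475,0,0],
  [1,0.0105,0.0475,-0.02,0],
  [1,0.0105,0.0475,-0.05,0],
  [1,0.0105,0.0475,-0.066,0],
  [1,0.0105,0.0475,-0.073,0],
])

```text
time: 32.98
eef_pos: [511.6, 276.7, 226.6]
ee_rot: [-63.2, 89.8, -152.2]
wrist_force: [0.8, -0.1, -0.2]
finger_gap: 20.5
```

Emit:
drive_tool([
  [1,0,0,-0.002,0],
  [1,0,0,-0.004,0],
  [1,0,0,-0.005,0],
  [1,0,0,-0.005,0],
])

```text
time: 33.48
eef_pos: [512.2, 277.1, 223.7]
ee_rot: [118.2, 90.0, 29.2]
wrist_force: [0.1, -1.4, -1.1]
finger_gap: 20.5
```

```bash
python3 -c "
from h import *
s=get_state(); print(s['eef_pos'],s['wrist_force'],s['finger_gap'])
p=capture('side'); print([(np.round(x['point'],1).tolist(),round(x['confidence'],2)) for x in pinpoint(p,'vial0')])
g=cv2.resize(p['image'][220:420,100:320],None,fx=2.8,fy=2.8,interpolation=cv2.INTER_CUBIC); cv2.imwrite('pics/s18.png',g)"
```

```text
[512.2295584  277.09312321 223.7020572 ] [ 0.07914978 -1.44279188 -1.08212275] 20.46012770683654
[([515.0, 359.4, 50.7], 0.85), ([433.8, 354.7, 50.2], 0.68), ([510.8, 275.4, 53.7], 0.67)]
```

View pics/s18.png

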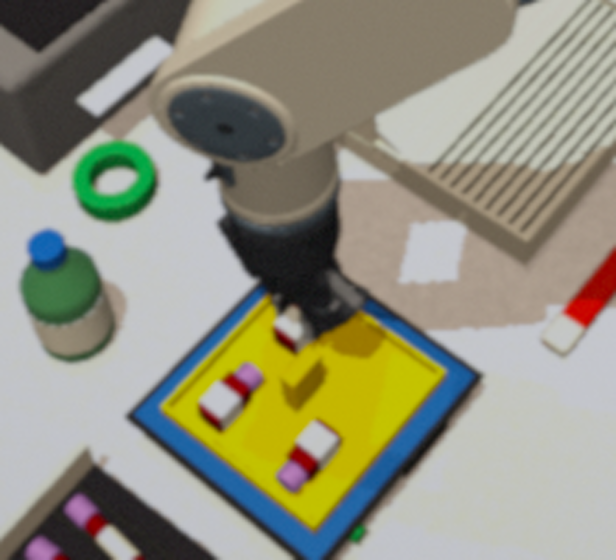

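Emit:
drive_tool([
  [1,0,0,-0.0015,0],
  [-0.05,0,0,-0.0015,0],
  [-0.05,0,0,-0.0015,0],
  [-0.05,0,0,-0.0015,0],
  [-0.05,0,0,0.03,0],
])

```text
time: 34.2
eef_pos: [511.2, 276.6, 251.7]
ee_rot: [-62.9, 89.7, -151.9]
wrist_force: [-0.0, 0.4, 0.6]
finger_gap: 44.7
```

Emit:
drive_tool([
  [-0.05,0,0,0.05,0],
  [-0.05,0.01,-0.01,0.1,0],
  [-1,0.04,-0.05,0.12,0],
  [-1,0.07,-0.085,0.12,0],
  [-1,0.111,-0.122,0.1,0],
])

```text
time: 34.83
eef_pos: [624.3, 154.3, 355.4]
ee_rot: [105.3, 89.8, 16.4]
wrist_force: [-0.5, 0.3, -0.5]
finger_gap: 85.4
```

```bash
python3 look.py 19; python3 -c "
from h import *
t=toolaxes();print(np.degrees(np.arctan2(t[1,1],t[0,1])))"
```

```text
34.825 [624.2859559  154.28172032 355.42239001] 85.44028312007993 [13.7 24.5 93.9  0.  61.4 12.7]
top pin [([512.5, 356.8, 49.2], 0.59), ([435.9, 355.3, 52.9], 0.56)]
side pin [([436.1, 354.8, 51.5], 0.81), ([517.2, 354.2, 48.5], 0.81), ([509.8, 274.1, 47.6], 0.66), ([362.3, 99.5, -1.4], 0.28)]
0.8971659853560257
```

View pics/side19.png

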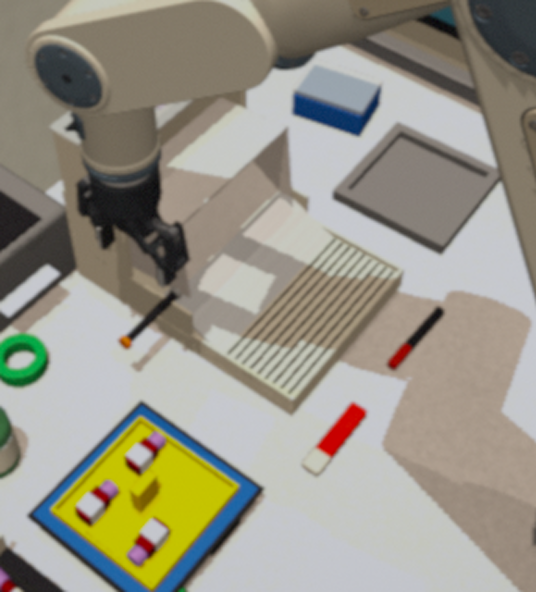

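View pics/top19.png

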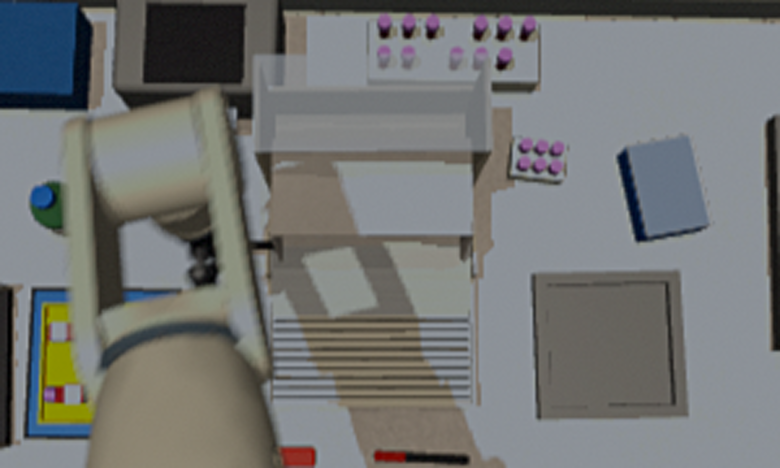

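Emit:
drive_tool([
  [-1,-0.0005,0,-0.04,0],
  [-1,-0.0005,0,-0.08,0],
  [-1,-0.0005,0,-0.11,0],
  [-1,-0.0005,0,-0.121,0],
  [-1,-0.0005,0,-0.121,0],
])

```text
time: 35.65
eef_pos: [622.3, 155.7, 232.5]
ee_rot: [-89.3, 90.0, -178.2]
wrist_force: [-0.6, 0.3, 0.3]
finger_gap: 85.5
```

Emit:
drive_tool([
  [1,0,0,0,0],
  [1,0,0,0,0],
  [1,0,0,0,0],
  [1,0,0,0,0],
  [1,0,0,0,0],
])

```text
time: 36.28
eef_pos: [622.0, 155.0, 232.1]
ee_rot: [-84.6, 89.9, -173.6]
wrist_force: [-4.5, -0.4, 1.4]
finger_gap: 10.2
```

```bash
python3 - <<'E'
from h import *
s=get_state(); print(s['eef_pos'],s['wrist_force'],s['finger_gap'])
a0=215.7; R=120.5
f=lambda a:R*np.array([np.cos(np.radians(a)),np.sin(np.radians(a))])
for a in np.linspace(a0,129.7,13): print(round(a,1),np.round(f(a)-f(a0),1))
E
```

```text
[621.95158628 155.03233724 232.10261025] [-4.49502394 -0.41979447  1.41475508] 10.236519185980407
215.7 [0. 0.]
208.5 [-8.  12.8]
201.4 [-14.4  26.4]
194.2 [-19.   40.8]
187.0 [-21.7  55.6]
179.9 [-22.6  70.6]
172.7 [-21.7  85.6]
165.5 [-18.8 100.4]
158.4 [-14.2 114.7]
151.2 [ -7.7 128.4]
144.0 [  0.3 141.1]
136.9 [  9.9 152.7]
129.7 [ 20.9 163. ]
```

Emit:
drive_tool([
  [1,-0.008,0,0.0128,0],
  [1,-0.0144,0,0.0264,0],
  [1,-0.019,0,0.0408,0],
  [1,-0.0217,0,0.0556,0],
  [1,-0.0226,0,0.0706,0],
])

```text
time: 36.9
eef_pos: [599.6, 154.7, 304.0]
ee_rot: [-28.7, 90.0, -117.6]
wrist_force: [3.0, -6.0, -8.1]
finger_gap: 9.9
```

Emit:
drive_tool([
  [1,0.0009,0,0.015,0],
  [1,0.0038,0,0.0298,0],
  [1,0.0084,0,0.0441,0],
  [1,0.0149,0,0.0578,0],
  [1,0.0229,0,0.0705,0],
])

```text
time: 37.52
eef_pos: [620.8, 155.1, 373.7]
ee_rot: [-87.7, 89.5, -176.7]
wrist_force: [-12.6, -2.7, 0.3]
finger_gap: 9.8
```

Emit:
drive_tool([
  [1,0.0048,0,0.0058,0],
  [1,0.0096,0,0.0116,0],
  [1,0.015,0,0.017,0],
  [1,0.0195,0,0.021,0],
  [1,0.0195,0,0.021,0],
])

```text
time: 38.15
eef_pos: [639.7, 155.5, 396.7]
ee_rot: [-93.8, 89.5, 177.2]
wrist_force: [-23.3, -2.3, 17.5]
finger_gap: 9.4
```

```bash
python3 - <<'E'
from h import *
s=get_state(); print(s['eef_pos'],s['wrist_force'],s['wrist_torque'],s['finger_gap'])
p=capture('side'); g=cv2.resize(p['image'][90:320,140:420],None,fx=2.6,fy=2.6,interpolation=cv2.INTER_CUBIC); cv2.imwrite('pics/side20.png',g)
E
```

```text
[639.70889387 155.47924922 396.70412179] [-23.31137631  -2.29341328  17.46129488] [-0.41663694  4.08735538  0.10136467] 9.395796906017258
```

View pics/side20.png

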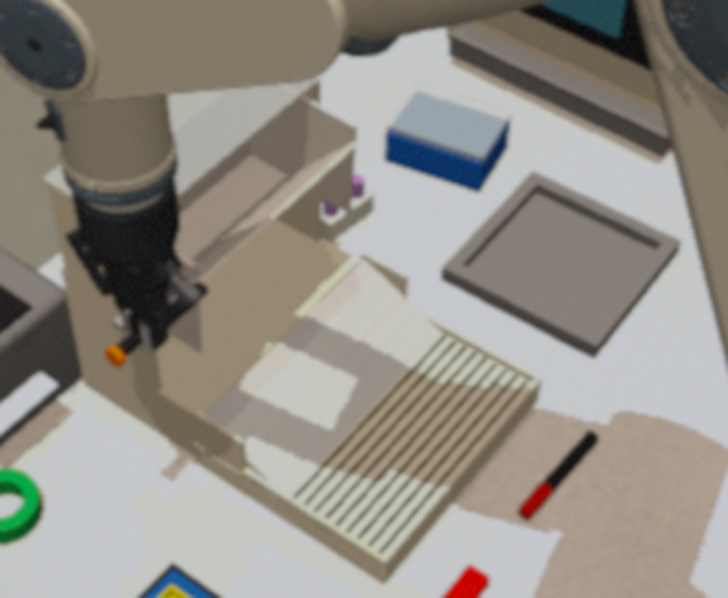

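Emit:
drive_tool([
  [1,0.0005,0,0.0025,0],
  [1,0.002,0,0.004,0],
  [1,0.002,0,0.004,0],
])

```text
time: 38.58
eef_pos: [642.7, 155.5, 400.3]
ee_rot: [-99.1, 89.7, 171.9]
wrist_force: [-15.8, -1.7, 9.4]
finger_gap: 9.5
```

```bash
python3 - <<'E'
from h import *
s=get_state(); print(s['eef_pos'],s['wrist_force'],s['wrist_torque'],s['finger_gap'])
E
```

```text
[642.65070342 155.51279066 400.34024621] [-15.84270861  -1.7087366    9.39315678] [-0.37000254  2.69952587  0.11730312] 9.47106034183325
```

Emit:
drive_tool([
  [1,0.0015,0,0.0022,0],
  [1,0.003,0,0.004,0],
  [1,0.003,0,0.004,0],
])

```text
time: 38.95
eef_pos: [644.4, 155.6, 401.3]
ee_rot: [-91.3, 89.4, 179.8]
wrist_force: [-16.1, -0.7, -4.7]
finger_gap: 9.8
```

```bash
python3 - <<'E'
from h import *
s=get_state(); print(s['eef_pos'],s['wrist_force'],s['wrist_torque'],s['finger_gap'])
E
```

```text
[644.44408758 155.59683289 401.26566444] [-16.07884262  -0.71739208  -4.70418846] [-0.03547462  2.82984962  0.0861464 ] 9.82107451283164
```

Emit:
drive_tool([
  [1,0.0015,0,0.001,0],
  [1,0.0025,0,0.0015,0],
  [1,0.0025,0,0.0015,0],
])

```text
time: 39.33
eef_pos: [645.5, 155.6, 401.3]
ee_rot: [-89.5, 89.0, -178.5]
wrist_force: [-22.5, 0.9, -6.8]
finger_gap: 10.1
```

```bash
python3 - <<'E'
from h import *
s=get_state(); print(s['eef_pos'],s['wrist_force'],s['wrist_torque'],s['finger_gap'])
E
```

```text
[645.49950777 155.62617222 401.31781318] [-22.51174037   0.88342782  -6.78089436] [0.08784131 3.85499495 0.04362404] 10.148984353710166
```

Emit:
drive_tool([
  [-1,0,0,0,0],
  [-1,0,0,0,0],
  [-1,0,0,0,0],
  [-1,0,0,0,0],
])

```text
time: 39.83
eef_pos: [650.2, 155.1, 404.6]
ee_rot: [107.0, 89.9, 18.0]
wrist_force: [-0.1, -0.1, 0.6]
finger_gap: 81.1
```

Emit:
drive_tool([
  [-1,0,0,0.03,0],
  [-1,0,0,0.08,0],
  [-1,-0.04,0,0.1,0],
  [-1,-0.1,-0.03,0.1,0],
  [-1,-0.16,-0.06,0.1,0],
])

```text
time: 40.45
eef_pos: [496.6, 98.7, 504.2]
ee_rot: [98.2, 89.9, 9.2]
wrist_force: [0.3, -0.8, 1.1]
finger_gap: 85.1
```

Emit:
drive_tool([
  [-1,-0.03,-0.055,0,0],
  [-1,-0.05,-0.11,0,0],
  [-1,-0.06,-0.165,0,0],
  [-1,-0.07,-0.22,0,0],
  [-1,-0.08,-0.275,0,0],
])

```text
time: 41.08
eef_pos: [417.5, -177.5, 504.6]
ee_rot: [71.8, 89.9, -17.2]
wrist_force: [-0.3, 0.5, 0.2]
finger_gap: 85.5
```

```bash
python3 look.py 21; python3 - <<'E'
from h import *
s=get_state(); print(s['wrist_force'])
for c in ['top','side']:
    p=capture(c); save(p,c+'22'); w=world(p)
    for t in ['bin_handle','carrier','mixer_top','strayrack','marker','tape','case','reagent','tipbox']: print(c,t,[(np.round(x['point'],1).tolist(),round(x['confidence'],2)) for x in pinpoint(p,t)[:2]])
    n=(w[...,1]>112)&(w[...,1]<215)&(w[...,0]>590)&(w[...,0]<690)&(w[...,2]>180)&(w[...,2]<280)
    q=w[n]; print('rod',n.sum(),np.median(q,0))
E
```

```text
41.075 [ 417.45796546 -177.53785257  504.55889301] 85.48952767402155 [-23.2  -0.8 106.2   0.   74.4 -24.2]
top pin [([436.7, 353.4, 50.8], 0.67), ([511.8, 355.5, 50.0], 0.65), ([510.1, 272.0, 50.4], 0.62)]
side pin [([515.8, 358.1, 50.8], 0.85), ([512.5, 275.2, 47.4], 0.67), ([431.8, 352.9, 51.9], 0.56), ([645.8, 144.7, 244.7], 0.31)]
[ 0.18039095  0.61013908 -0.83460309]
top bin_handle [([641.3, 153.0, 243.1], 0.67), ([721.4, -17.5, -0.3], 0.47)]
top carrier [([482.2, 313.2, 36.7], 0.86)]
top mixer_top [([515.1, -326.0, -3.0], 0.46), ([369.6, 102.9, 0.3], 0.31)]
top strayrack [([748.1, -236.5, 4.4], 0.86)]
top marker [([366.1, -84.6, -4.6], 0.57)]
top tape [([643.1, 155.3, 244.3], 0.73), ([721.7, -16.9, 0.2], 0.66)]
top case [([369.0, 97.5, -2.1], 0.71), ([487.8, -23.1, 32.0], 0.26)]
top reagent [([673.2, 375.6, 0.1], 0.69)]
top tipbox [([713.8, -393.2, 1.6], 0.72)]
rod 124 [641.36962573 155.8086374  246.35902817]
side bin_handle [([644.1, 142.4, 244.0], 0.8)]
side carrier [([476.1, 312.1, 36.4], 0.61)]
side mixer_top []
side strayrack [([749.1, -232.9, -1.7], 0.59)]
side marker [([368.3, -83.5, -1.5], 0.69)]
side tape [([745.7, 260.3, -1.3], 0.82)]
side case [([363.4, 99.2, -1.9], 0.6)]
side reagent [([670.5, 374.8, 4.6], 0.78), ([364.6, 96.5, -0.3], 0.24)]
side tipbox [([713.0, -394.5, -0.7], 0.84)]
rod 239 [641.09808068 161.03269622 245.32243036]
```

View pics/side22.png

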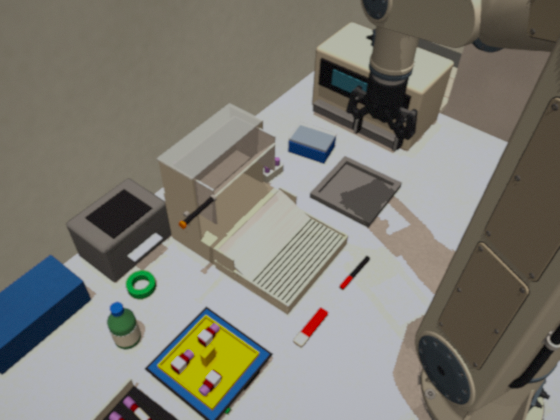

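View pics/top21.png

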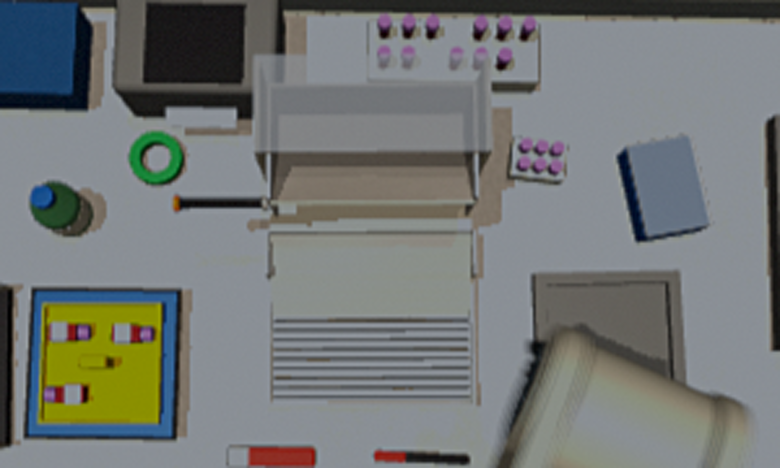

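```bash
python3 -c "
from h import *
print(close_job())"
```

```text
the job is handed in; nothing more can be done
None
```

The job is done as asked and handed in at about 41 s of the 210 s allowed.

**Carrier:** I lifted it out of the well and stood it flat on the mixer. After release, the depth images put it within about 2 mm of the platform centre. One network reading in the final top view was about 7 mm off in x, but it disagrees with the final side view (1 mm) and the earlier depth measurements.

**Vials:** Three were present, and pulling the bin to its stop (resistance rose to about 25 N) slid all three out. One was knocked aside in the tray soon after and was picked up from there. The final pictures from both cameras show all three lying in the carrier and the catch tray empty.

**Bin:** I swung it back until resistance rose to about 21 N, against about 6 N while it was moving. The rod then measured about 78 mm in front of the hinge and 92 mm above it, against 77 and 92 for shut. The hinge position is only known to about 2 mm.

**Force:** Setting down the first vial hit the carrier floor harder than intended, with a wrist force of about 76 N. That is under the 120 N limit, and the other two were set down gently.

**Other things on the bench:** They read the same as at the start within the networks' error. One top-view reading for the tape was plainly wrong, because it pointed at the handle; the side view and the picture show the tape in place.

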